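Set a rinsed sample cup on the air peg and hold the air valve open

ROBOT

A 7-joint arm with a two-finger parallel gripper is mounted at the origin on the work surface. World frame = base frame: x ahead of the robot, y to its left, z up, the work surface at z = 0. Lengths are in m, angles in rad, forces in N, time in s.
With the tool pointing down it reaches from about 0.35 to 0.9 m from the base axis. Payload 8.1 kg.
Tool frame: the origin (TCP) lies midway between the tips of the shut fingers; the grasp point (between the pads) lies 19 mm behind it (arm.hold_point_z is the distance from the TCP to the grasp point, in m); z points along the fingers, y is the direction in which the jaws open and shut (so a half turn about z gives the same grasp; the last joint's range is limited). The gripper opens to 92 mm and grips with 3 to 60 N. Pads are 19 mm wide; open, the fingers measure 130 mm over their backs; the gripper's body (75 mm by 190 mm) begins 47 mm behind the grasp point.
Start: joints at [1.109, 0.434, 0.025, 1.573, -0.012, 1.134, -0.075], TCP at [0.219, -0.585, 0.227] pointing down, gripper open.
Joint ranges: [-2.62, 2.62], [-0.44, 2.09], [-1.27, 1.32], [0.08, 2.57], [-1.32, 4.46], [0.12, 2], [-2.74, 2.74]. Speed limits (rad/s): [2.22, 2.22, 3.01, 3.01, 3.14, 3.14, 3.14].

INTERFACE

Orientations are given as a rotation vector (axis times angle).
In Python, from cell import arm gives the robot as it stands.
- The arm moves only by the shell command python3 -m pendant 'ROWS' [FORCE]. ROWS is JSON, a list of rows, each a list of 3 entries, a list of its own where there are three numbers: the shift along the tool's x, y, z in m, then the turn, a rotation vector about the tool's x, y, z in degrees, then the finger opening in m, from 0 to 0.0918. A call has 1 to 10 rows; each row shifts and turns the commanded pose from where the row before left it, along the tool's axes as they then stand; what a row does not reach is not made up. A row lasts 1/8 s, in which the tool goes at most 62.5 mm and 10.7 degrees, less where a joint would pass 70% of its speed; a pose out of reach is approached as far as the arm can. A call with a gripper value outside its range is refused whole. The fingers move at their own pace and stop on an object; FORCE is the grip in N (left out, the last holds). Time passes only in rows, so rows that do not move let the fingers close. It gives the time, the measured TCP pose, the force and the opening at its end, in the units of the state.
- arm.observe(): the state, without advancing time (a new reading comes with each control period).
- arm.get_image(name): name is "side" or "top" or "wrist"; returns (picture, depth): 480x640x3 uint8, red, green, blue; 480x640 float32, m along the optical axis (not along the pixel's ray), 0 where there is no reading.
- arm.camera_params(name): a dict with "fovy" (degrees; the focal length in pixels is half the picture's height over the tangent of half this angle, whatever the lens; pixels are square), "cx", "cy" (the principal point, pixels), "rvec" (rotation vector, rad) and "tvec" (3), from world to camera coordinates, as OpenCV has them; the wrist camera has in their place "mount" (4x4, takes a point from camera to tool coordinates, whose origin is the TCP and whose axes are the flange's). Camera axes: x right, y down, z forward; pixel columns grow to the right and rows downward; lengths in m; the calibration is good to about 2 mm. A picture is of the moment at which its call begins: read the wrist's pose just before it. camera_params takes no time and is no camera call.
- arm.sign_off(): hands the job in, once; it reports no verdict.
Trained networks look in the newest picture that a camera, given by its name, has taken for a name from the list of things; names that differ only in an ending like _2 or _b are one class to them, and where a whole thing is asked for, a point or a joint stands for the part that bears it (a point fixed in the world has none). Each returns a list of dicts, best first, with "conf" (0 to 1); they miss things now and then, are a little off and sometimes report something else, mostly with a low value. They report only what shows in the picture. A call takes as long as a camera call. They do not tell look-alikes from the thing itself.
- arm.look_for(camera, label): "rect" ([centre column, centre row, width, height] in pixels, round what is visible of it).
- arm.masks_of(camera, label): "pixels" (480x640 bool, what is visible of it) and "rect" ([centre column, centre row, width, height] in pixels, round what is visible of it).
The state is a dict: "clock": time; "joints": joint angles; "dq": joint speeds; "joint_efforts": joint torques, N m; "position": TCP position; "ee_rot": TCP orientation; "force": force on the tool from outside, world axes, zero at the start; "ft_torque": the same for the moment, N m; "width": opening from 0.0 (shut) to 1.0 (fully open).
Only numpy, scipy, OpenCV 4.12 (cv2) and the standard library are available. Lean on these libraries where they do the work, as an engineer would, in place of code of your own. Each camera call takes 0.05 s, during which the arm holds its last target.

TASK

Take the aluminium sample cup from the wire draining cradle and set it gently, mouth down and upright, fully over the steel peg of the grey drying station, its rim flat on the rubber seat, and let go of it. Then take the blue handle of the spring-return air valve slide, pull it out until its white pointer stands at the middle of the red mark, and keep it there: finish while still holding the handle at the mark, with the cup left on the peg. Leave the other things on the bench where they are.

Things in the scene. Friction and masses are not known exactly. Their poses are not given: they have to be found in the camera images.
- cup_mid (a point): Centre of the loose sample cup (half-way up, on its axis): brushed aluminium, straight round tube, 44 mm outside diameter, 76 mm long, wall 2.5 mm, closed at one end (4 mm), about 0.11 kg. Its z axis runs along the cup from the closed end to the open mouth. At the start it lies in the cradle, mouth pointing away from the robot and 20 degrees below level; this centre is then about 70 mm above the table.
- cup_rim (a point): Centre of the cup's open mouth, in the plane of the rim; 38 mm from the cup's centre along its z axis.
- cradle: Fixed draining cradle: white base 110 x 70 x 8 mm with two parallel steel wire rails (8 mm thick, centre lines 28 mm apart, so narrower than the cup) that carry the cup from below; their upturned tips stop it at the mouth. Origin under the centre of the base, on the table; x points along the mouth direction seen from above. The cup lies centred over the origin; its sides are free for the fingers.
- station: Fixed grey drying station, 200 (x) x 280 (y) x 60 mm high. Origin under its centre, on the table; its -x side with the red stripe faces the robot, y to the left seen from the robot. The peg is on the left (+y) half, the valve slide on the right half; its flat top is 60 mm above the table.
- peg_foot (a point): Centre of the top of the round black rubber seat (72 mm across) at the peg's foot, 64 mm above the table; z is up. The steel peg, 14 mm thick with a tapered tip, stands upright here and rises 50 mm above this point. The cup's rim is to stand on this seat.
- valve: The moving valve slide: black carriage 44 x 44 mm, 9 mm high, with an upright blue handle tab on it, in a track along the station's x axis. It is pulled along the station's -x direction (towards the robot), travel 85 mm; the mark lies 30 to 60 mm out. A spring pulls it back: about 4.5 N at home, 9 N at 50 mm out, 12 N at the end. It returns home when let go. Origin: centre of the carriage's underside.
- valve_grip (a point): Point to grasp on the blue handle tab, on its centre line. The tab is 16 mm thick along the station's x and 40 mm wide along its y; it rises 16 mm above this point, and the carriage's top is 20 mm below it. Open space before and behind the tab along x.
- valve_pointer (a point): Outer tip of the white pointer on the right side of the carriage; axes as the station's at all times; it moves with the handle.
- mark_line (a point): Middle of the edge, next to the pointer, of the fixed red mark block (10 mm long along the station's x, 22 mm wide, 9 mm high) beside the track. Axes as the station's. The pointer is at the mark when both have the same position along the station's x.
- collar: Bystander, loose: brass collar ring, 60 mm across, 24 mm high. Origin under its centre. Leave it alone.
- weight: Bystander, loose: steel knobbed weight, 44 mm across, 54 mm high. Origin under its centre. Leave it alone.
- jar: Bystander, loose: amber jar with black cap, 60 mm across, 85 mm high. Origin under its centre. Leave it alone.
- flask: Bystander, loose: white bottle with blue cap, 64 mm across, 150 mm high. Origin under its centre. Leave it alone.
- brush: Bystander, loose: hand brush lying flat. Origin near its middle. Leave it alone.
- brass_cup: Bystander, loose: small open brass cup standing upright, 52 mm across, 50 mm high. Origin under its centre. Leave it alone.
Not all that is in view belongs to the job. What is shaped like the part that bears cup_mid but pink is not meant.

How it is judged:
On the way, in this order (a step that is already met when the one before it is completed fails the run):
1. the cup stands mouth down over the peg, rim on the seat, let go, while the valve slide is still home (angle between cup_mid's own z axis and vertical above 3.05 rad and horizontal distance between cup_mid and peg_foot below 0.015 m and z of cup_rim in the frame of peg_foot below 0.003 m and linear speed of cup below 0.02 m/s and contact force between the fingers and cup below 0.1 N and x of valve_pointer in the frame of station above 0.037 m), for 0.3 s.
2. the valve slide is held by the fingers with its pointer at the mark (x of valve_pointer in the frame of mark_line between -0.005 and 0.005 m and contact force between the fingers and valve above 2 N and linear speed of valve below 0.01 m/s), for 0.5 s.
At the end, for the whole second after the job is handed in: The fingers hold the valve slide still (more than 2 N on it) with its pointer within 5 mm of the middle of the red mark, and the cup stands untouched, mouth down and upright (within 0.09 rad), over the peg (axes within 15 mm), its rim within 3 mm of the seat (all of step 2 and angle between cup_mid's own z axis and vertical above 3.05 rad and horizontal distance between cup_mid and peg_foot below 0.015 m and z of cup_rim in the frame of peg_foot below 0.003 m and linear speed of cup below 0.02 m/s and contact force between the fingers and cup below 0.1 N); the arm keeps its last pose, push and grip.
It fails at once if a bystander was moved by more than 25 mm or tipped over (distance of any of collar, weight, jar, flask, brush, brass_cup from where it was at the start of the episode above 0.025 m or angle between any of collar, weight, jar, flask, brass_cup's own z axis and vertical above 0.5 rad).
It fails at once if the cup was dropped onto the peg instead of being set down (falling free at more than 0.5 m/s) (contact force between the fingers and cup below 0.05 N and horizontal distance between cup_mid and peg_foot below 0.04 m and linear speed of cup above 0.5 m/s).
It also fails if it takes over 64 s, if anything falls off the work surface, if the arm or the gripper's body presses on something with over 40 N, if the wrist force passes 120 N, or if a joint passes its speed limit or range.

## Working session

There is one attempt and no reset: what is moved stays moved. The work goes in short steps, Python scripts to look and compute and a shell command to move; the robot and the scene stay as the last step left them, time stands still between calls to the robot, and variables do not carry over. Pictures are saved under pics/ and viewed, and the job is handed in when it is done.

```bash
ls; mkdir -p pics; python3 - <<'E'
from cell import arm
import cv2,numpy as np
print(arm.observe())
for n in ["side","top","wrist"]:
    im,d=arm.get_image(n); cv2.imwrite(f"pics/a_{n}.png",im[:,:,::-1]); np.save(f"pics/a_{n}.npy",d)
    print(n,arm.camera_params(n))
E
```

```text
pics
{'clock': 0.0, 'joints': array([ 1.10938782,  0.43523846,  0.02497844,  1.57412587, -0.01159137,
        1.13400104, -0.07510949]), 'dq': array([ 0.00121696,  0.00197125, -0.00048491, -0.00030329, -0.00243626,
        0.00027016,  0.00067488]), 'joint_efforts': array([ 1.34555617e-04, -6.67852736e+01,  9.85528417e-01, -3.14466441e+01,
       -6.02706266e-02,  4.29949898e-02,  1.92760158e-04]), 'position': array([ 0.21922717, -0.58472397,  0.2259243 ]), 'ee_rot': array([-3.08965229e+00, -5.60192095e-01,  6.97359615e-04]), 'force': array([-0.71414058, -0.57129009, -0.70645564]), 'ft_torque': array([0.02927976, 0.01821076, 0.01367768]), 'width': 1.001232699243537}
side {'fovy': 56.85613389521004, 'cx': 323.16530516483834, 'cy': 235.84768209755177, 'rvec': array([ 0.31837807, -2.84090566,  1.12771245]), 'tvec': array([0.51807038, 0.12340225, 1.14783632])}
top {'fovy': 53.513842213911516, 'cx': 323.646263029065, 'cy': 240.23087303430842, 'rvec': array([ 2.13368685, -2.19118498,  0.15590575]), 'tvec': array([0.02111523, 0.52873754, 1.21298384])}
wrist {'fovy': 65.25342164527741, 'cx': 319.6120340051126, 'cy': 240.13725537343902, 'mount': array([[ 2.02777655e-04, -9.56043840e-01, -2.93223693e-01,
         7.90575216e-02],
       [ 9.99999755e-01,  3.90340354e-04, -5.81142962e-04,
        -2.92687156e-04],
       [ 6.70055189e-04, -2.93223503e-01,  9.56043685e-01,
        -1.57910709e-01],
       [ 0.00000000e+00,  0.00000000e+00,  0.00000000e+00,
         1.00000000e+00]])}
```

View pics/a_top.png

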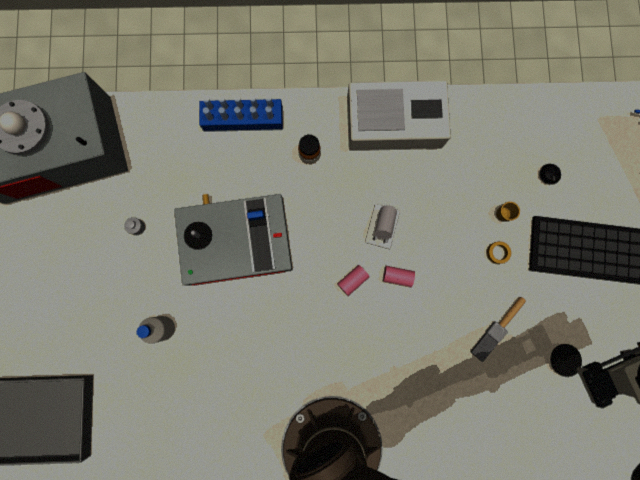

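View pics/a_side.png

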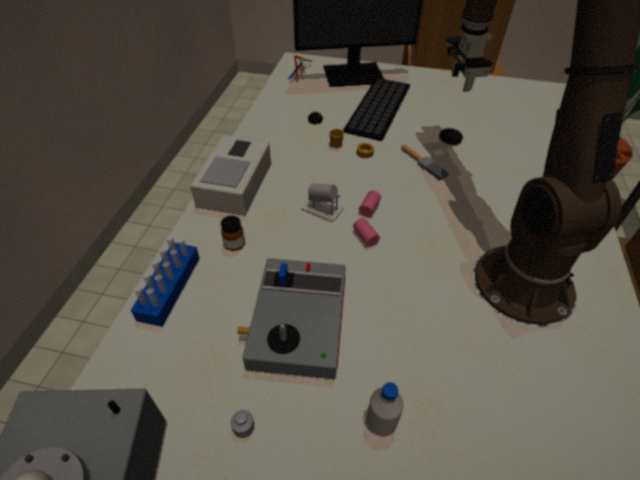

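View pics/a_wrist.png

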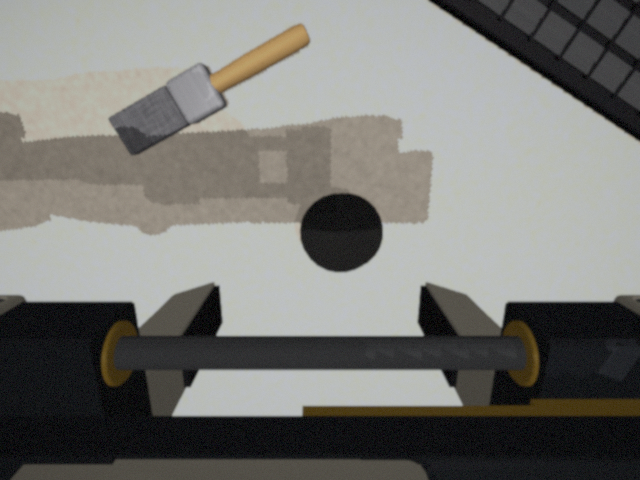

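```bash
cat > h.py <<'E'
import numpy as np,cv2
from scipy.spatial.transform import Rotation as R
from cell import arm
def K(n,p):
    f=240/np.tan(np.radians(p["fovy"])/2); return f,p["cx"],p["cy"]
def cam(n,st=None):
    p=arm.camera_params(n); f,cx,cy=K(n,p)
    if "mount" in p:
        M=np.eye(4);M[:3,:3]=R.from_rotvec(st["ee_rot"]).as_matrix();M[:3,3]=st["position"]
        T=M@p["mount"]
    else:
        E=np.eye(4);E[:3,:3]=R.from_rotvec(p["rvec"]).as_matrix();E[:3,3]=p["tvec"];T=np.linalg.inv(E)
    return f,cx,cy,T
def cloud(n,d,st=None):
    f,cx,cy,T=cam(n,st)
    v,u=np.mgrid[:480,:640]
    P=np.stack([(u-cx)/f*d,(v-cy)/f*d,d],-1)
    return P@T[:3,:3].T+T[:3,3]
def proj(n,X,st=None):
    f,cx,cy,T=cam(n,st); q=(np.asarray(X)-T[:3,3])@T[:3,:3]
    return np.stack([q[...,0]/q[...,2]*f+cx,q[...,1]/q[...,2]*f+cy],-1)
def onz(n,u,v,z,st=None):
    f,cx,cy,T=cam(n,st); r=T[:3,:3]@np.array([(u-cx)/f,(v-cy)/f,1]); return T[:3,3]+r*(z-T[2,3])/r[2]
E
python3 - <<'E'
from h import *
im,d=arm.get_image("top"); np.save("pics/td.npy",d)
C=cloud("top",d)
for n in ["cup_mid","cradle","station","valve","valve_grip","flask","jar","weight","collar","brush","brass_cup"]:
    for m in arm.masks_of("top",n)[:3]:
        P=C[m["pixels"]&(d>0)]
        print(n,round(m["conf"],2),np.round(m["rect"]),len(P),P.mean(0).round(3),np.percentile(P,[2,98],0).round(3).tolist())
cv2.imwrite("pics/top_crop.png",cv2.resize(im[170:310,160:440,::-1],None,fx=2.8,fy=2.8,interpolation=cv2.INTER_CUBIC))
for (u,v) in [(198,235),(240,205),(220,260),(278,235),(256,215),(300,200),(385,222)]: print(u,v,C[v,u].round(3))
E
```

```text
cup_mid 0.93 [353. 278.  28.  28.] 480 [ 0.421 -0.065  0.038] [[0.39, -0.098, 0.014], [0.454, -0.031, 0.046]]
cup_mid 0.56 [398. 276.  26.  22.] 476 [ 0.43  -0.183  0.038] [[0.407, -0.22, 0.019], [0.454, -0.147, 0.047]]
cup_mid 0.34 [234. 242. 119.  93.] 8677 [0.534 0.242 0.06 ] [[0.434, 0.106, 0.041], [0.637, 0.377, 0.079]]
cradle 0.67 [382. 226.  37.  46.] 491 [ 0.555 -0.138  0.011] [[0.51, -0.194, -0.0], [0.622, -0.109, 0.067]]
cradle 0.61 [258. 217.  21.  17.] 302 [0.586 0.176 0.084] [[0.567, 0.156, 0.065], [0.61, 0.197, 0.108]]
station 0.82 [232. 241. 115.  93.] 8808 [0.534 0.242 0.06 ] [[0.432, 0.106, 0.029], [0.638, 0.379, 0.078]]
valve 0.88 [259. 216.  24.  18.] 283 [0.587 0.177 0.085] [[0.57, 0.158, 0.065], [0.61, 0.199, 0.108]]
valve_grip 0.85 [257. 219.  19.  18.] 304 [0.585 0.177 0.083] [[0.567, 0.156, 0.062], [0.607, 0.201, 0.108]]
flask 0.94 [155. 330.  37.  28.] 835 [0.314 0.42  0.092] [[0.285, 0.402, 0.001], [0.343, 0.45, 0.151]]
flask 0.57 [310. 148.  23.  26.] 526 [0.764 0.04  0.068] [[0.744, 0.013, 0.012], [0.795, 0.067, 0.089]]
jar 0.64 [311. 149.  25.  30.] 574 [0.765 0.039 0.065] [[0.744, 0.01, -0.001], [0.798, 0.067, 0.089]]
jar 0.45 [155. 331.  39.  28.] 819 [0.314 0.421 0.095] [[0.284, 0.402, 0.007], [0.342, 0.453, 0.151]]
collar 0.89 [497. 254.  20.  21.] 320 [ 0.487 -0.455  0.019] [[0.458, -0.485, 0.0], [0.514, -0.429, 0.028]]
brush 0.58 [498. 330.  54.  67.] 1003 [ 0.278 -0.434  0.016] [[0.213, -0.51, -0.001], [0.359, -0.374, 0.023]]
brush 0.37 [497. 255.  25.  25.] 325 [ 0.486 -0.456  0.019] [[0.458, -0.485, 0.0], [0.514, -0.429, 0.028]]
brass_cup 0.63 [508. 213.  25.  17.] 370 [ 0.594 -0.486  0.028] [[0.57, -0.506, 0.002], [0.615, -0.459, 0.053]]
198 235 [0.544 0.323 0.083]
240 205 [0.623 0.221 0.06 ]
220 260 [0.482 0.272 0.062]
278 235 [0.541 0.123 0.069]
256 215 [0.588 0.175 0.1  ]
300 200 [ 0.646  0.068 -0.002]
385 222 [ 0.564 -0.147  0.091]
```

View pics/top_crop.png

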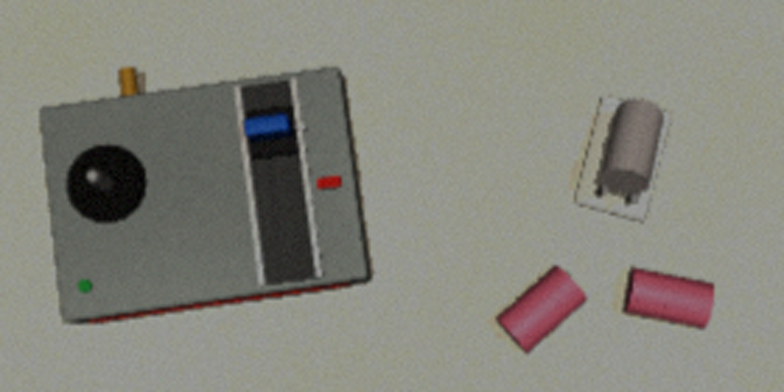

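```bash
python3 -m pendant '[[[0.0425,-0.0337,-0.012],[0,0,0],0.09],[[0.0425,-0.0337,-0.012],[0,0,0],0.09],[[0.0425,-0.0337,-0.012],[0,0,0],0.09],[[0.0425,-0.0337,-0.012],[0,0,0],0.09],[[0.0425,-0.0337,-0.012],[0,0,0],0.09],[[0.0425,-0.0337,-0.012],[0,0,0],0.09],[[0.0425,-0.0337,-0.012],[0,0,0],0.09],[[0.0425,-0.0337,-0.012],[0,0,0],0.09],[[0.0425,-0.0337,-0.012],[0,0,0],0.09],[[0.0425,-0.0337,-0.012],[0,0,0],0.09]]'
python3 -c "
from h import *
s=arm.observe();print(s['joints'].round(4),s['position'].round(4),s['ee_rot'].round(4))"
python3 -m pendant '[[[0,0,0],[0,0,10],0.09],[[0,0,0],[0,0,10],0.09],[[0,0,0],[0,0,10],0.09],[[0,0,0],[0,0,5],0.09],[[0,0,0],[0,0,0],0.09]]'
python3 - <<'E'
from h import *
s=arm.observe();print(s['joints'].round(4),s['position'].round(4),s['ee_rot'].round(4))
im,d=arm.get_image("wrist"); cv2.imwrite("pics/b_wrist.png",im[:,:,::-1]); np.save("pics/b_wrist.npy",d)
E
```

```text
clock: 2.0
position: [0.4997, -0.119, 0.3474]
ee_rot: [3.091, 0.56, 0.001]
force: [0.8, -1.3, -0.5]
width: 0.98
[ 0.364   0.1918 -0.2835  1.6246  0.0553  1.3323 -1.14  ] [ 0.4997 -0.119   0.3474] [3.0908e+00 5.5990e-01 9.0000e-04]
clock: 2.62
position: [0.4991, -0.1204, 0.3468]
ee_rot: [3.117, -0.394, 0.0]
force: [-0.3, -0.2, 0.2]
width: 0.979
[ 0.3067  0.1857 -0.2097  1.6307  0.0397  1.3292 -1.7312] [ 0.4991 -0.1204  0.3468] [ 3.1167e+00 -3.9390e-01  2.0000e-04]
```

View pics/b_wrist.png

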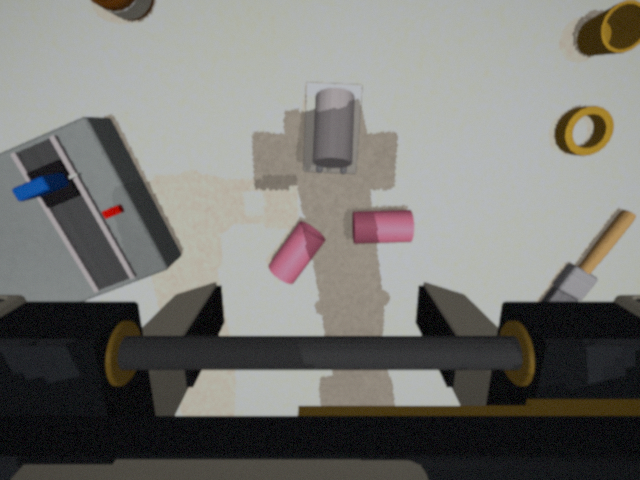

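```bash
cat > data.txt <<'E'
1.10938782 0.43523846 0.02497844 1.57412587 -0.01159137 1.13400104 -0.07510949 0.21922717 -0.58472397 0.2259243 -3.08965229 -0.560192095 0.000697
0.364 0.1918 -0.2835 1.6246 0.0553 1.3323 -1.14 0.4997 -0.119 0.3474 3.0908 0.5599 0.0009
0.3067 0.1857 -0.2097 1.6307 0.0397 1.3292 -1.7312 0.4991 -0.1204 0.3468 3.1167 -0.3939 0.0002
E
python3 - <<'E'
from h import *
import itertools
D=np.loadtxt("data.txt")
best=[]
for s in itertools.product([1,-1],repeat=7):
  Rs=[R.from_euler('ZYZYZYZ',row[:7]*np.array(s)) if 0 else None for row in D]
  F=[]
  for row in D:
    r=R.identity()
    for ax,q in zip('zyzyzyz',row[:7]*np.array(s)): r=r*R.from_euler(ax,q)
    F.append((r,R.from_rotvec(row[10:])))
  # T = A*r*B ; A=Rz(a): solve approx: test over a
  for a in np.radians(np.arange(0,360,5)):
    A=R.from_euler('z',a)
    Bs=[ (A*r).inv()*t for r,t in F]
    e=max((Bs[0].inv()*b).magnitude() for b in Bs[1:])
    best.append((e,s,np.degrees(a),Bs[0].as_rotvec().round(2)))
best.sort(key=lambda x:x[0])
for b in best[:8]: print(b)
# cup
st=arm.observe(); d=np.load("pics/b_wrist.npy"); C=cloud("wrist",d,st)
sub=C[80:175,300:370].reshape(-1,3); 
for v in range(80,180,8): print(v,C[v,334].round(3), C[v,340].round(3))
E
```

```text
(7.820238220966018e-05, (-1, 1, -1, 1, -1, 1, -1), np.float64(0.0), array([-0.  ,  0.  ,  1.57]))
(7.820238220966039e-05, (-1, -1, -1, -1, -1, -1, -1), np.float64(180.0), array([ 0.  ,  0.  , -1.57]))
(0.00020790351967325495, (-1, -1, -1, -1, -1, -1, -1), np.float64(185.0), array([ 0.  ,  0.  , -1.48]))
(0.00020790351967327994, (-1, 1, -1, 1, -1, 1, -1), np.float64(5.0), array([-0.  ,  0.  ,  1.66]))
(0.0002273588829600016, (-1, -1, -1, -1, -1, -1, -1), np.float64(175.0), array([-0.  , -0.  , -1.66]))
(0.0002273588829600076, (-1, 1, -1, 1, -1, 1, -1), np.float64(355.0), array([ 0.  , -0.  ,  1.48]))
(0.00040340355538645193, (-1, -1, -1, -1, -1, -1, -1), np.float64(190.0), array([ 0. ,  0. , -1.4]))
(0.0004034035553864544, (-1, 1, -1, 1, -1, 1, -1), np.float64(10.0), array([-0.  ,  0.  ,  1.75]))
80 [ 0.623 -0.17   0.   ] [ 0.621 -0.178  0.   ]
88 [ 0.608 -0.164  0.077] [ 0.612 -0.175  0.007]
96 [ 0.6   -0.162  0.08 ] [ 0.599 -0.168  0.079]
104 [ 0.592 -0.16   0.083] [ 0.591 -0.166  0.082]
112 [ 0.585 -0.158  0.086] [ 0.583 -0.164  0.085]
120 [ 0.577 -0.156  0.089] [ 0.575 -0.162  0.089]
128 [ 0.569 -0.154  0.092] [ 0.567 -0.16   0.09 ]
136 [ 0.561 -0.152  0.095] [ 0.56  -0.158  0.093]
144 [ 0.553 -0.15   0.097] [ 0.552 -0.156  0.097]
152 [ 0.546 -0.148  0.102] [ 0.544 -0.154  0.099]
160 [ 0.537 -0.146  0.095] [ 0.536 -0.152  0.097]
168 [ 0.525 -0.144  0.064] [ 0.524 -0.151  0.064]
176 [ 0.508 -0.142  0.   ] [ 0.506 -0.15  -0.002]
```

```bash
cat > cupfit.py <<'E'
from h import *
from scipy.optimize import least_squares
def fit(P,x0):
    # x: center xyz, yaw, pitch(down)
    def axis(x): return np.array([np.cos(x[3])*np.cos(x[4]),np.sin(x[3])*np.cos(x[4]),-np.sin(x[4])])
    def res(x):
        a=axis(x); q=P-x[:3]; t=q@a
        return np.linalg.norm(q-t[:,None]*a,axis=1)-0.022
    r=least_squares(lambda x:np.append(res(x),0),x0,loss='soft_l1',f_scale=0.002)
    x=r.x;a=axis(x);t=(P-x[:3])@a
    k=np.abs(res(x))<0.004; t=t[k]
    lo,hi=np.percentile(t,[1,99]); x=x.copy(); x[:3]+=a*(lo+hi)/2
    return x,a,hi-lo,np.std(res(x)[k]),k.mean()
E
python3 - <<'E'
from cupfit import *
st=arm.observe(); d=np.load("pics/b_wrist.npy"); C=cloud("wrist",d,st)
sub=C[75:175,300:372].reshape(-1,3)
c0=np.array([.57,-.153,.07]); P=sub[(np.abs(sub-c0)<[.055,.045,.06]).all(1)&(sub[:,2]>.055)]
x,a,L,s,k=fit(P,[*c0,np.radians(-14),np.radians(20)])
print(x[:3].round(4),np.degrees(x[3:]).round(2),L,s,k,len(P))
d=np.load("pics/td.npy");C=cloud("top",d).reshape(-1,3)
P=C[(np.abs(C-c0)<[.055,.045,.06]).all(1)&(C[:,2]>.055)]
x,a,L,s,k=fit(P,[*c0,np.radians(-14),np.radians(20)])
print(x[:3].round(4),np.degrees(x[3:]).round(2),L,s,k,len(P))
# station: top plane in wrist & top
d=np.load("pics/b_wrist.npy")
for n,dd,s_ in [("wrist",d,st),("top",np.load("pics/td.npy"),None)]:
    C=cloud(n,dd,s_); m=(np.abs(C[...,2]-.06)<.008)&(C[...,1]>.08)&(C[...,1]<.4)&(C[...,0]>.4)&(C[...,0]<.66)
    P=C[m]; (c,sz,ang)=cv2.minAreaRect((P[:,:2]*1000).astype(np.float32)); print(n,c,sz,ang,len(P),np.median(P[:,2]))
E
```

```text
[ 0.5649 -0.1527  0.0698] [-17.02  20.26] 0.07853252188302323 0.0008131465059208807 0.92608 3125
[ 0.5645 -0.1512  0.0694] [-17.64  20.76] 0.07932965164811537 0.0015209974179049824 0.8306878306878307 567
wrist (539.4910278320312, 210.06143188476562) (200.3750457763672, 219.1031494140625) 6.613868713378906 20204 0.06051393013513426
top (536.4323120117188, 242.970947265625) (200.79998779296875, 280.79248046875) 6.666626453399658 8012 0.059977712512468195
```

```bash
cat > rec.py <<'E'
from h import *
s=arm.observe()
r=np.r_[s['joints'],s['position'],s['ee_rot']]
open("data.txt","a").write(" ".join("%.6f"%v for v in r)+"\n"); print(s['clock'],r.round(3))
E
python3 -m pendant '[[[0,0,0],[0,0,3],0.09],[[0,0,0],[0,10,0],0.09],[[0,0,0],[0,0,0],0.09]]' >/dev/null; python3 rec.py
python3 -m pendant '[[[0,0,0],[0,10,0],0.09],[[0,0,0],[0,10,0],0.09],[[0,0,0],[0,0,0],0.09]]'>/dev/null; python3 rec.py
python3 -m pendant '[[[0,0,0],[10,0,0],0.09],[[0,0,0],[10,0,0],0.09],[[0,0,0],[0,0,0],0.09]]'>/dev/null; python3 rec.py
python3 -m pendant '[[[0.06,0,0.06],[-10,0,0],0.09],[[0,0,0.06],[-10,0,0],0.09],[[0,0,0],[0,0,0],0.09]]'>/dev/null; python3 rec.py
python3 - <<'E'
from h import *
D=np.loadtxt("data.txt"); S=np.array([-1,1,-1,1,-1,1,-1])
def rots(q):
    r=R.identity();o=[r.as_matrix()]
    for ax,v in zip('zyzyzyz',q*S): r=r*R.from_euler(ax,v); o.append(r.as_matrix())
    return o
A=[];b=[]
for row in D:
    o=rots(row[:7]); A.append(np.hstack(o)); b.append(row[7:10])
A=np.vstack(A);b=np.hstack(b)
lam=2e-3
x=np.linalg.solve(A.T@A+lam**2*np.eye(24)*.1,A.T@b); print(x.reshape(8,3).round(3)); print(abs(A@x-b).max())
np.save("kin.npy",x.reshape(8,3))
E
```

```text
3.05 [ 0.309  0.072 -0.216  1.778  0.058  1.124 -1.799  0.497 -0.12   0.346
  3.067 -0.466  0.268]
3.425 [ 0.319 -0.118 -0.248  2.07   0.144  0.684 -1.896  0.496 -0.12   0.345
  2.927 -0.446  0.779]
3.8 [ 0.286 -0.104 -0.006  2.076 -0.315  0.699 -1.347  0.494 -0.12   0.34
 -2.89   0.362 -0.767]
4.175 [ 0.248  0.022 -0.175  2.043  0.163  0.643 -1.904  0.532 -0.128  0.293
  2.969 -0.445  0.68 ]
[[-0.    -0.     0.136]
 [ 0.001 -0.018  0.136]
 [-0.001 -0.018  0.278]
 [ 0.002 -0.008  0.278]
 [-0.001 -0.008  0.213]
 [ 0.    -0.     0.213]
 [ 0.001 -0.     0.184]
 [ 0.     0.     0.184]]
3.100382840103e-05
```

```bash
cat > kin.py <<'E'
from h import *
from scipy.optimize import least_squares
O=np.load("kin.npy"); S=np.array([-1,1,-1,1,-1,1,-1])
LO=np.array([-2.62,-.44,-1.27,.08,-1.32,.12,-2.74]);HI=np.array([2.62,2.09,1.32,2.57,4.46,2,2.74])
B=R.from_euler('z',np.pi/2)
def fk(q):
    r=R.identity();p=O[0].copy()
    for k,(ax,v) in enumerate(zip('zyzyzyz',q*S)):
        r=r*R.from_euler(ax,v); p=p+r.apply(O[k+1])
    return p,r*B
def ik(p,Rt,q0,w=0.02):
    def f(q):
        a,r=fk(q); return np.r_[(a-p)*10,(r.inv()*Rt).as_rotvec()*3,w*(q-q0)]
    s=least_squares(f,np.clip(q0,LO+.02,HI-.02),bounds=(LO+.02,HI-.02))
    a,r=fk(s.x); return s.x,np.linalg.norm(a-p),(r.inv()*Rt).magnitude()
def frame(z,y):
    x=np.cross(y,z);return R.from_matrix(np.c_[x,y,z])
CUP=np.array([.5648,-.152,.0697]);YAW=np.radians(-17.2);PEG=np.array([.528,.312,.064])
def gpose(al,t=-.012,sg=1,back=0.):
    c=R.from_euler('z',YAW).apply([np.cos(np.radians(20)),0,-np.sin(np.radians(20))])
    el=np.radians(-20)-al
    z=R.from_euler('z',YAW).apply([np.cos(el),0,np.sin(el)])
    y=sg*R.from_euler('z',YAW).apply([0,-1,0])
    return CUP+c*t+z*(.019-back),frame(z,y)
def fpose(al,phi,t=-.012,sg=1,up=0.,peg=PEG):
    # cup vertical, mouth down; tool z tilted by al from down toward azimuth phi+180.. ; at grasp (same yaw) tool tilts backward
    # start frame: c fwd-down; final = Rz(phi)*pitch70 
    Q=R.from_euler('z',phi)*R.from_euler('y',np.radians(70))*R.from_euler('z',-YAW)
    p,r=gpose(al,t,sg); g=p-CUP
    return peg+[0,0,.038+up]+Q.apply(g),Q*r
E
python3 - <<'E'
from kin import *
q0=arm.observe()['joints']
for al in [20,30,40,50,60,70]:
  for sg in [1,-1]:
    pg,rg=gpose(np.radians(al),sg=sg)
    qg,e,er=ik(pg,rg,q0)
    if e>.002 or er>.01: print(al,sg,"g fail",e,er); continue
    print(al,sg,"grasp",qg.round(2))
    for phi in range(-180,181,45):
        q=qg.copy()
        # path: lift, then interpolate
        pf,rf=fpose(np.radians(al),np.radians(phi),sg=sg,up=.0)
        qf,e,er=ik(pf,rf,q)
        if e<.002 and er<.01: print("   phi",phi,qf.round(2),"max",abs(qf-qg).max().round(2),"marg",np.minimum(qf-LO,HI-qf).min().round(2))
E
```

```text
20 1 g fail 0.0529738152204501 0.3668666290426141
20 -1 grasp [ 0.44  0.66 -0.49  2.55  2.67  0.98 -1.23]
   phi -180 [-0.81  0.44  0.07  2.02  0.47  0.47 -2.72] max 2.2 marg 0.02
   phi -135 [ 0.24  0.78 -1.23  1.99  1.16  0.78 -2.37] max 1.51 marg 0.04
   phi -90 [ 0.32  0.88 -1.25  1.83  0.78  0.83 -1.17] max 1.89 marg 0.02
   phi -45 [ 0.24  1.   -1.25  1.59  0.63  1.18 -0.27] max 2.04 marg 0.02
   phi 0 [ 0.07  1.07 -1.25  1.4   0.69  1.51  0.42] max 1.98 marg 0.02
   phi 45 [-0.07  1.08 -1.25  1.37  0.85  1.7   1.06] max 2.29 marg 0.02
   phi 90 [-0.12  1.03 -1.25  1.51  1.03  1.68  1.67] max 2.9 marg 0.02
   phi 135 [-0.08  0.93 -1.25  1.75  1.18  1.47  2.27] max 3.5 marg 0.02
   phi 180 [-0.81  0.44  0.07  2.02  0.47  0.47 -2.72] max 2.2 marg 0.02
30 1 g fail 0.033274851570015154 0.2296889158885254
30 -1 grasp [ 0.53  0.55 -0.56  2.43  2.44  0.62 -0.99]
   phi -180 [-1.31  0.5   0.64  2.17  0.38  0.19 -2.72] max 2.06 marg 0.02
   phi -135 [ 0.2   0.63 -1.02  2.13  1.43  0.43 -2.66] max 1.67 marg 0.08
   phi -90 [ 0.43  0.91 -1.25  1.89  0.69  0.65 -1.02] max 1.75 marg 0.02
  
[... 2666 characters left out ...]
70 1 grasp [ 0.29  0.56 -0.17  1.87  0.13  0.73 -1.82]
   phi -90 [ 0.49  1.01 -0.8   1.99 -1.14  0.63 -2.1 ] max 1.28 marg 0.18
   phi -45 [ 0.09  1.1  -0.5   1.35 -0.57  1.49 -2.4 ] max 0.76 marg 0.34
   phi 90 [-0.89  1.13 -0.11  1.14  0.69  1.98 -1.12] max 1.25 marg 0.02
   phi 135 [-1.03  0.9  -0.19  1.8   1.17  1.53 -1.2 ] max 1.32 marg 0.47
70 -1 grasp [ 0.74  0.71 -0.85  1.83  0.67  0.91  0.85]
   phi -90 [ 0.71  1.31 -1.24  1.98 -0.19  0.35  0.2 ] max 0.86 marg 0.03
   phi -45 [ 0.32  1.31 -1.05  1.32 -0.11  1.38  0.37] max 0.78 marg 0.22
   phi 90 [-0.89  1.13 -0.11  1.14  0.69  1.98  2.02] max 1.63 marg 0.02
   phi 135 [-0.73  1.01 -0.66  1.77  1.36  1.86  1.86] max 1.47 marg 0.14
```

```bash
python3 - <<'E'
from h import *
from scipy.optimize import least_squares
im,d=arm.get_image("top"); im2,d2=arm.get_image("side")
out={}
for n,I,(u0,v0,u1,v1) in [("top",im,(175,210,225,262)),("side",im2,(255,315,312,365))]:
    g=I[v0:v1,u0:u1].max(2); m=(g<45).astype(np.uint8)
    k,l,s,c=cv2.connectedComponentsWithStats(m); i=1+np.argmax(s[1:,4]); cs,_=cv2.findContours((l==i).astype(np.uint8),0,1)
    h=cv2.convexHull(max(cs,key=len))[:,0]+[u0,v0]
    e=cv2.fitEllipse(h.astype(np.float32)); print(n,s[i],e)
    print(" seat centre z.064:",onz(n,*e[0],.064).round(4))
    Pz=np.array([onz(n,u,v,.064)[:2] for u,v in h]); r=least_squares(lambda x:np.hypot(*(Pz-x[:2]).T)-x[2],[.53,.31,.036]).x; print(" circle",r.round(4))
    cv2.imwrite(f"pics/c_{n}.png",cv2.resize(I[v0:v1,u0:u1,::-1],None,fx=9,fy=9,interpolation=0))
sx=np.array([np.cos(np.radians(6.63)),np.sin(np.radians(6.63))]);sy=np.array([-sx[1],sx[0]])
c=np.array([.5364,.243])
print("valve top/pointer etc, peg in station guess", [ (c+sy*.07).round(4)])
E
```

```text
top [  9  12  28  27 578] ((197.7348175048828, 235.08876037597656), (26.76854705810547, 28.132169723510742), 72.56802368164062)
 seat centre z.064: [0.5467 0.3281 0.064 ]
 circle [0.5468 0.3282 0.0351]
side [ 12   9  33  30 716] ((283.1169128417969, 338.58770751953125), (29.143421173095703, 32.80991744995117), 76.88226318359375)
 seat centre z.064: [0.5472 0.3286 0.064 ]
 circle [0.5474 0.3277 0.0354]
valve top/pointer etc, peg in station guess [array([0.5283, 0.3125])]
```

View pics/c_top.png

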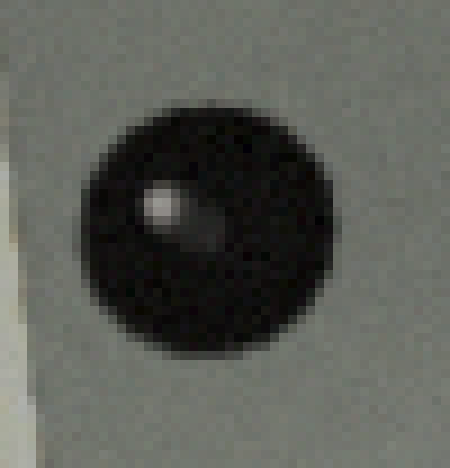

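View pics/c_side.png

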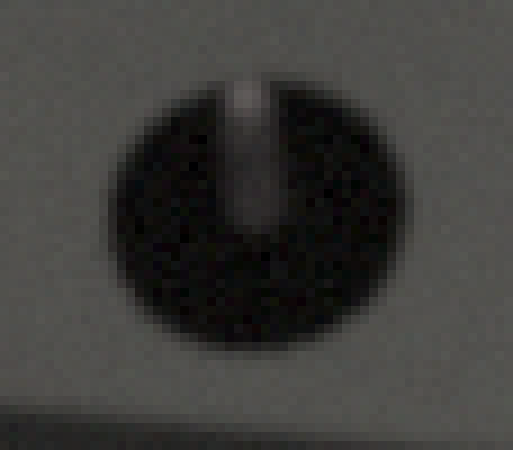

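```bash
sed -i 's/PEG=np.array(\[.528,.312,.064\])/PEG=np.array([.547,.328,.064])/' kin.py; cat >> kin.py <<'E'
def delta(p,r,n=1,cur=None):
    if cur is None:
        s=arm.observe();cur=(s['position'],R.from_rotvec(s['ee_rot']))
    d=cur[1].inv().apply(p-cur[0]); v=np.degrees((cur[1].inv()*r).as_rotvec())
    return d.round(4),v.round(2),np.linalg.norm(v).round(1)
E
python3 - <<'E'
from kin import *
s=arm.observe();p0,r0=fk(s['joints']);print(p0-s['position'])
al=np.radians(60)
pg,rg=gpose(al); print("to pre",delta(*gpose(al,back=.09))); print("to grasp from pre",delta(pg,rg,cur=gpose(al,back=.09)),pg)
# path sim: grasp -> lift -> final with slerp vs local ik
q=s['joints']
from scipy.spatial.transform import Slerp
def follow(q,ps,rs):
    mm=9
    for p,r in zip(ps,rs):
        qn,e,er=ik(p,r,q,w=.05); mm=min(mm,np.minimum(qn-LO,HI-qn).min())
        if e>.003 or er>.02: print("bad",e,er,qn.round(2)); 
        q=qn
    return q,mm
qg,m=follow(q,[gpose(al,back=b)[0] for b in (.09,.06,.03,0)],[rg]*4); print(qg.round(2),m)
up=np.array([0,0,.16])
ql,m=follow(qg,[pg+up*k/4 for k in range(1,5)],[rg]*4); print(ql.round(2),m)
for phi in (135,-45,110,160):
    pf,rf=fpose(al,np.radians(phi),up=.09)
    N=20; t=np.linspace(0,1,N+1)[1:]
    sl=Slerp([0,1],R.concatenate([rg,rf]))(t); 
    qf,m=follow(ql,[pg+up+(pf-pg-up)*k for k in t],list(sl)); print(phi,qf.round(2),m,delta(pf,rf,cur=(pg+up,rg)))
    qd,m=follow(qf,[pf-[0,0,.03*k] for k in (1,2,3)],[rf]*3); print("   ",qd.round(2),m)
E
```

```text
[-1.04804711e-05  2.80342183e-06  5.51825657e-06]
to pre (array([-0.0522,  0.0121,  0.1428]), array([-3.300e-01, -1.589e+01,  1.000e-02]), np.float64(15.9))
to grasp from pre (array([-0.  , -0.  ,  0.09]), array([0., 0., 0.]), np.float64(0.0)) [ 0.55717975 -0.14964114  0.05509289]
[ 0.24  0.49 -0.12  2.02  0.19  0.47 -1.89] 0.34739434835503424
[ 0.28  0.28 -0.16  1.86  0.1   0.84 -1.8 ] 0.4398594735209226
135 [-0.8   0.74 -0.46  1.71  1.17  1.61 -0.98] 0.39081848623070226 (array([-0.1379, -0.4456, -0.0034]), array([ -65.82,  -22.11, -141.15]), np.float64(157.3))
    [-0.82  0.87 -0.44  1.74  1.22  1.55 -1.12] 0.4115582559474622
-45 [-0.03  0.89 -0.34  1.32 -0.63  1.54 -2.47] 0.26952576082817314 (array([-0.1666, -0.4609, -0.0085]), array([ 12.5 , -68.55,  26.81]), np.float64(74.7))
    [-0.04  1.   -0.33  1.34 -0.61  1.45 -2.38] 0.2995515097815722
110 [-0.79  0.89 -0.41  1.36  0.95  1.87 -1.03] 0.13139959908525745 (array([-0.1425, -0.4402, -0.0042]), array([ -55.8 ,  -37.59, -119.66]), np.float64(137.3))
    [-0.8   0.99 -0.4   1.38  0.96  1.78 -1.13] 0.16064514039258126
160 [-0.78  0.59 -0.48  2.05  1.46  1.33 -0.99] 0.5238359958505492 (array([-0.1361, -0.4525, -0.0031]), array([ -75.09,   -2.49, -161.04]), np.float64(177.7))
    [-0.81  0.76 -0.44  2.08  1.56  1.33 -1.18] 0.49443310450983713
```

```bash
python3 -m pendant '[[[-0.0174,0.004,0.0476],[0,0,0],0.09],[[-0.0174,0.004,0.0476],[0,0,0],0.09],[[-0.0174,0.004,0.0476],[0,0,0],0.09],[[0,0,0],[-0.2,-8,0],0.09],[[0,0,0],[-0.1,-7.9,0],0.09],[[0,0,0],[0,0,0],0.09],[[0,0,0],[0,0,0],0.09]]' 30
python3 - <<'E'
from kin import *
from cupfit import fit
st=arm.observe(); im,d=arm.get_image("wrist"); cv2.imwrite("pics/d_wrist.png",im[:,:,::-1]); C=cloud("wrist",d,st)
for n in []: pass
sub=C.reshape(-1,3)
c0=CUP; P=sub[(np.abs(sub-c0)<[.055,.045,.06]).all(1)&(sub[:,2]>.06)&(sub[:,2]<.12)]
x,a,L,s,k=fit(P,[*c0,np.radians(-17),np.radians(20)])
print(x[:3].round(4),np.degrees(x[3:]).round(2),L,s,k,len(P))
print(delta(*gpose(np.radians(60))))
E
```

```text
clock: 5.15
position: [0.5414, -0.1465, 0.1436]
ee_rot: [3.067, -0.469, 0.273]
force: [-0.8, 0.5, -0.5]
width: 0.983
[ 0.5654 -0.1529  0.0698] [-16.99  20.41] 0.07784042125104251 0.0006502136411811677 0.9649183744355679 8637
(array([ 0.0008, -0.0016,  0.0898]), array([ 0.05, -0.12, -0.15]), np.float64(0.2))
```

View pics/d_wrist.png

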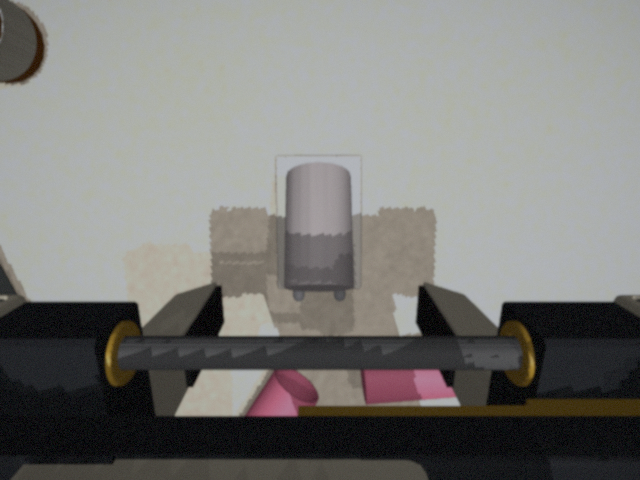

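```bash
python3 -m pendant '[[[0.0003,0,0.03],[0,0,0],0.09],[[0.0003,0,0.03],[0,0,0],0.09],[[0.0002,0,0.0298],[0,0,0],0.09],[[0,0,0],[0,0,0],0.09]]' 30
python3 -m pendant '[[[0,0,0],[0,0,0],0.03],[[0,0,0],[0,0,0],0.03],[[0,0,0],[0,0,0],0.03],[[0,0,0],[0,0,0],0.03],[[0,0,0],[0,0,0],0.03],[[0,0,0],[0,0,0],0.03]]' 30
```

```text
clock: 5.7
position: [0.5552, -0.1501, 0.0534]
ee_rot: [3.069, -0.466, 0.264]
force: [-0.4, -1.0, -0.2]
width: 0.982
clock: 6.45
position: [0.5574, -0.1506, 0.055]
ee_rot: [3.068, -0.467, 0.269]
force: [-1.4, 0.0, 1.7]
width: 0.474
```

```bash
python3 -m pendant '[[[0.003,0,-0.015],[0,0,0],0.03],[[0.007,0,-0.0394],[0,0,0],0.03],[[0.007,0,-0.0394],[0,0,0],0.03],[[0.007,0,-0.0394],[0,0,0],0.03],[[0.005,0,-0.0268],[0,0,0],0.03],[[0,0,0],[0,0,0],0.03],[[0,0,0],[0,0,0],0.03]]' 30
python3 - <<'E'
from kin import *
im,d=arm.get_image("wrist"); cv2.imwrite("pics/e_wrist.png",im[:,:,::-1])
al=np.radians(60)
pf,rf=fpose(al,np.radians(-45),up=.09); print(delta(pf,rf),pf)
s=arm.observe();cur=(s['position'],R.from_rotvec(s['ee_rot']))
# sequence: 8 rows rot+shift const body twist
d,v,_=delta(pf,rf); 
# compute const tool-frame shift t with N rows of rotvec v/N then final error
N=8
dr=R.from_rotvec(np.radians(v)/N)
M=sum((dr**k).as_matrix() for k in range(N)); print("row shift",np.linalg.solve(M,d).round(4),"row turn",(v/N).round(2))
E
```

```text
clock: 7.32
position: [0.5572, -0.1508, 0.2168]
ee_rot: [3.068, -0.467, 0.267]
force: [0.4, 1.3, -0.8]
width: 0.477
(array([-0.168 , -0.4617, -0.0073]), array([ 12.48, -68.45,  26.66]), np.float64(74.5)) [0.53536492 0.33963508 0.1945    ]
row shift [-0.0306 -0.0523  0.0176] row turn [ 1.56 -8.56  3.33]
```

View pics/e_wrist.png

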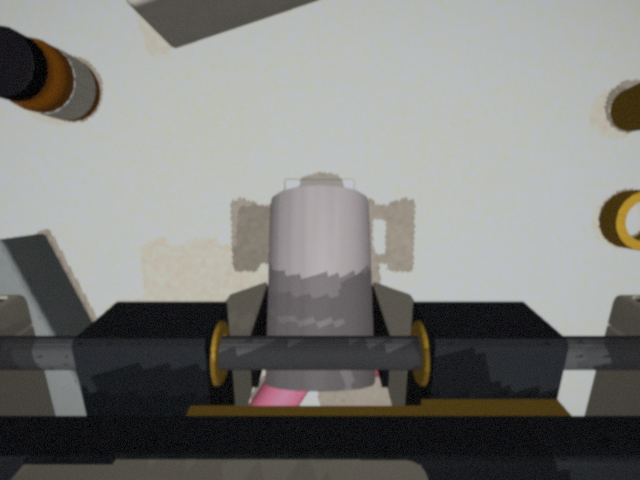

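```bash
python3 - <<'E'
from kin import *
from cupfit import fit
st=arm.observe(); im,d=arm.get_image("wrist"); C=cloud("wrist",d,st)
cur=(st['position'],R.from_rotvec(st['ee_rot']))
al=np.radians(60)
g,rg=gpose(al); Tc=cur[0]+ (cur[1]*rg.inv()).apply(CUP-g); print("nominal cup",Tc)
sub=C.reshape(-1,3); vv,uu=np.mgrid[:480,:640]; m=(uu.ravel()>272)&(uu.ravel()<370)&(vv.ravel()>180)&(vv.ravel()<330)
P=sub[m]; P=P[(np.abs(P-Tc)<.06).all(1)]
x,a,L,s,k=fit(P,[*Tc,np.radians(-17),np.radians(20)]); print(x[:3].round(4),np.degrees(x[3:]).round(2),L,s,k,len(P))
pf,rf=fpose(al,np.radians(-45),up=.09)
d,v,_=delta(pf,rf); N=10
dr=R.from_rotvec(np.radians(v)/N); M=sum((dr**k).as_matrix() for k in range(N)); t=np.linalg.solve(M,d)
print("row",t.round(4),(v/N).round(2))
q=st['joints'];p,r=cur
for k in range(N):
    p=p+r.apply(t);r=r*dr; q,e,er=ik(p,r,q,w=.05)
    print(p.round(3),(r.apply(rg.inv().apply(CUP-g))+p).round(3),q.round(2),round(e,4))
E
```

```text
nominal cup [ 0.56466716 -0.15316753  0.2308768 ]
[ 0.5764 -0.1565  0.2266] [-17.1   20.77] 0.0537735784860363 0.0005311945047274636 1.0 13602
row [-0.0245 -0.0416  0.0146] [ 1.25 -6.84  2.67]
[ 0.549 -0.105  0.198] [ 0.558 -0.108  0.211] [ 0.34  0.35 -0.32  1.81  0.12  0.95 -1.94] 0.0
[ 0.541 -0.057  0.183] [ 0.551 -0.062  0.195] [ 0.3   0.4  -0.33  1.76  0.07  1.04 -2.01] 0.0
[ 0.533 -0.008  0.172] [ 0.544 -0.014  0.183] [ 0.25  0.46 -0.34  1.72  0.    1.12 -2.07] 0.0
[0.527 0.041 0.165] [0.539 0.034 0.174] [ 0.21  0.52 -0.36  1.67 -0.06  1.2  -2.14] 0.0
[0.522 0.091 0.162] [0.535 0.083 0.169] [ 0.18  0.59 -0.37  1.62 -0.14  1.27 -2.2 ] 0.0
[0.52  0.142 0.162] [0.532 0.133 0.168] [ 0.15  0.65 -0.39  1.56 -0.21  1.33 -2.27] 0.0
[0.519 0.192 0.166] [0.532 0.182 0.17 ] [ 0.12  0.72 -0.41  1.5  -0.29  1.38 -2.33] 0.0
[0.522 0.242 0.173] [0.534 0.231 0.175] [ 0.09  0.78 -0.43  1.44 -0.38  1.43 -2.4 ] 0.0
[0.527 0.291 0.183] [0.539 0.28  0.182] [ 0.06  0.85 -0.45  1.38 -0.46  1.47 -2.47] 0.0
[0.535 0.34  0.195] [0.547 0.328 0.192] [ 0.03  0.92 -0.48  1.31 -0.55  1.5  -2.54] 0.0
```

```bash
python3 -m pendant '[[[0.007,0,-0.0394],[0,0,0],0.03],[[0,0,0],[0,0,0],0.03]]' 30 >/dev/null; python3 -m pendant '[[[-0.0245,-0.0416,0.0146],[1.25,-6.84,2.67],0.03],[[-0.0245,-0.0416,0.0146],[1.25,-6.84,2.67],0.03],[[-0.0245,-0.0416,0.0146],[1.25,-6.84,2.67],0.03],[[-0.0245,-0.0416,0.0146],[1.25,-6.84,2.67],0.03],[[-0.0245,-0.0416,0.0146],[1.25,-6.84,2.67],0.03],[[-0.0245,-0.0416,0.0146],[1.25,-6.84,2.67],0.03],[[-0.0245,-0.0416,0.0146],[1.25,-6.84,2.67],0.03],[[-0.0245,-0.0416,0.0146],[1.25,-6.84,2.67],0.03],[[-0.0245,-0.0416,0.0146],[1.25,-6.84,2.67],0.03],[[-0.0245,-0.0416,0.0146],[1.25,-6.84,2.67],0.03]]' 30
python3 -m pendant '[[[0,0,0],[0,0,0],0.03],[[0,0,0],[0,0,0],0.03]]' 30
python3 - <<'E'
from kin import *
s=arm.observe(); print(s['joints'].round(2)); print(delta(*fpose(np.radians(60),np.radians(-45),up=.09)))
for n in ["wrist","top","side"]:
    im,d=arm.get_image(n); cv2.imwrite(f"pics/f_{n}.png",im[:,:,::-1]); np.save(f"pics/f_{n}.npy",d)
E
```

```text
clock: 8.93
position: [0.5364, 0.3405, 0.2333]
ee_rot: [-2.244, 0.935, 1.3]
force: [0.5, 0.2, -2.4]
width: 0.475
clock: 9.18
position: [0.5363, 0.3387, 0.2332]
ee_rot: [-2.249, 0.933, 1.295]
force: [0.3, 0.1, -1.1]
width: 0.474
[ 0.03  0.87 -0.46  1.29 -0.57  1.55 -2.57]
(array([ 0.0328, -0.0001,  0.0206]), array([-0.  , -0.18, -0.05]), np.float64(0.2))
```

View pics/f_side.png

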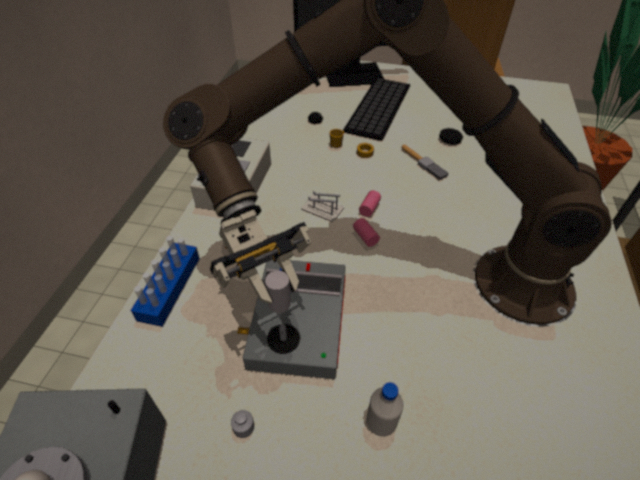

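View pics/f_wrist.png

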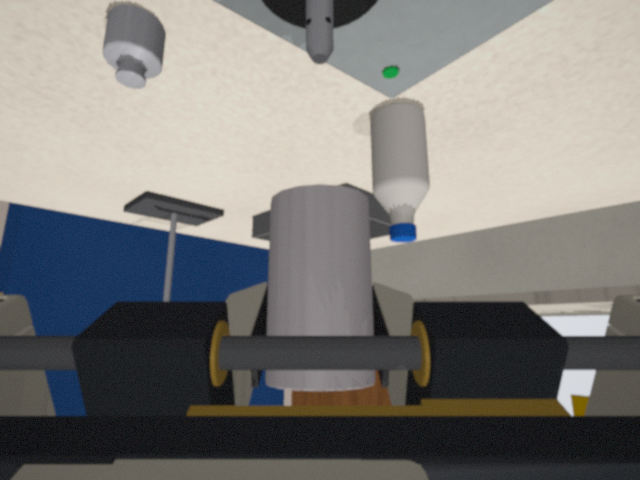

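View pics/f_top.png

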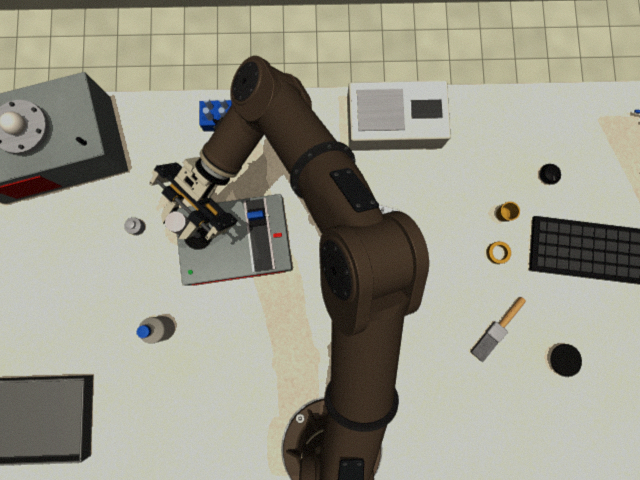

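```bash
cat > vert.py <<'E'
from kin import *
def vfit(n,d,st,guess,m):
    C=cloud(n,d,st)[m]; P=C[(np.abs(C-guess)<[.045,.045,.07]).all(1)]
    def f(x):
        a=np.array([x[2],x[3],-1]);a/=np.linalg.norm(a);q=P-[x[0],x[1],guess[2]]
        return np.linalg.norm(q-(q@a)[:,None]*a,axis=1)-.022
    r=least_squares(f,[guess[0],guess[1],0,0],loss='soft_l1',f_scale=.001)
    k=abs(f(r.x))<.004
    return r.x.round(4),np.degrees(r.x[2:]).round(2),k.mean(),k.sum(),np.percentile(P[k][:,2],[1,99]).round(4)
E
python3 - <<'E'
from vert import *
st=arm.observe(); cur=(st['position'],R.from_rotvec(st['ee_rot']))
g,rg=gpose(np.radians(60)); c=cur[0]+(cur[1]*rg.inv()).apply(CUP-g); print("nominal",c)
vv,uu=np.mgrid[:480,:640]
m=(uu>272)&(uu<370)&(vv>188)&(vv<330)
print(vfit("wrist",np.load("pics/f_wrist.npy"),st,c,m))
m=(uu>255)&(uu<300)&(vv>262)&(vv<330); print(vfit("side",np.load("pics/f_side.npy"),None,c,m))
d=np.load("pics/f_wrist.npy");C=cloud("wrist",d,st)
# peg from wrist
m=(C[...,2]>.07)&(C[...,2]<.118)&(abs(C[...,0]-.547)<.02)&(abs(C[...,1]-.328)<.02)&(vv<100); P=C[m]; print("peg",len(P),P.mean(0).round(4),P.max(0).round(4),P.min(0).round(4))
# cup top in the top view
d=np.load("pics/f_top.npy");C=cloud("top",d); m=(abs(C[...,0]-c[0])<.035)&(abs(C[...,1]-c[1])<.035)&(C[...,2]>c[2]+.028)&(C[...,2]<c[2]+.05);P=C[m];print("captop",len(P),P.mean(0).round(4),np.median(P[:,2]))
E
```

```text
nominal [0.54838537 0.32666622 0.23247363]
(array([ 0.5487,  0.3264, -0.0009,  0.0081]), array([-0.05,  0.46]), np.float64(1.0), np.int64(13493), array([0.1928, 0.246 ]))
(array([ 0.5497,  0.3236, -0.0311,  0.0152]), array([-1.78,  0.87]), np.float64(0.45977011494252873), np.int64(640), array([0.1922, 0.2683]))
peg 1631 [0.5511 0.3244 0.1031] [0.556  0.3338 0.1173] [0.5423 0.3191 0.082 ]
captop 419 [0.5503 0.3255 0.2654] 0.2653841187298871
```

```bash
python3 -m pendant '[[[-0.001,0,0.0018],[0,-0.2,0],0.03],[[0.019,0,0.011],[0,0,0],0.03],[[0.019,0,0.011],[0,0,0],0.03],[[0.019,0,0.011],[0,0,0],0.03],[[0.019,0,0.011],[0,0,0],0.03],[[0.0147,0,0.0085],[0,0,0],0.03],[[0,0,0],[0,0,0],0.03],[[0,0,0],[0,0,0],0.03]]' 30
python3 - <<'E'
from vert import *
st=arm.observe();cur=(st['position'],R.from_rotvec(st['ee_rot'])); im,d=arm.get_image("wrist");  cv2.imwrite("pics/g_wrist.png",im[:,:,::-1])
g,rg=gpose(np.radians(60)); c=cur[0]+(cur[1]*rg.inv()).apply(CUP-g); print("nominal",c)
vv,uu=np.mgrid[:480,:640]; m=(uu>272)&(uu<370)&(vv>188)&(vv<330)
print(vfit("wrist",d,st,c,m), st['force'])
im,d=arm.get_image("side");  cv2.imwrite("pics/g_side.png",cv2.resize(im[230:380,200:360,::-1],None,fx=4,fy=4))
E
```

```text
clock: 10.32
position: [0.5353, 0.3414, 0.1309]
ee_rot: [-2.245, 0.929, 1.296]
force: [-0.2, 0.1, -0.3]
width: 0.474
nominal [0.54691098 0.32971678 0.12835294]
(array([ 0.5472,  0.3294, -0.0035,  0.0122]), array([-0.2,  0.7]), np.float64(1.0), np.int64(13492), array([0.0885, 0.1417])) [-0.2204696   0.08055249 -0.28818296]
```

View pics/g_side.png

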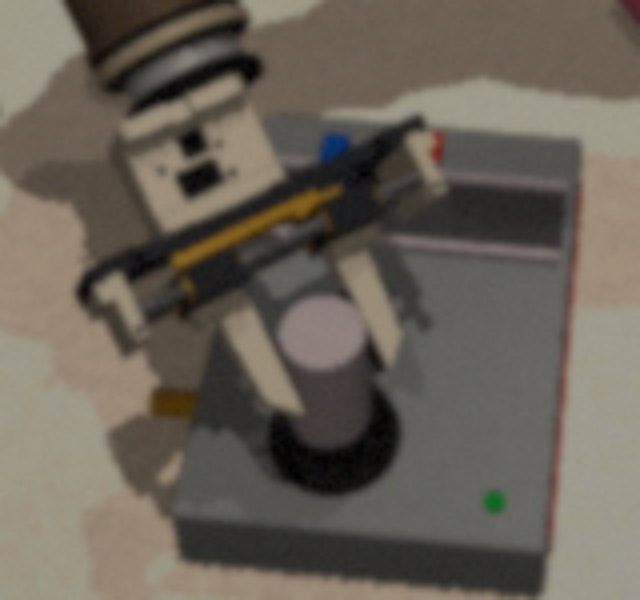

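View pics/g_wrist.png

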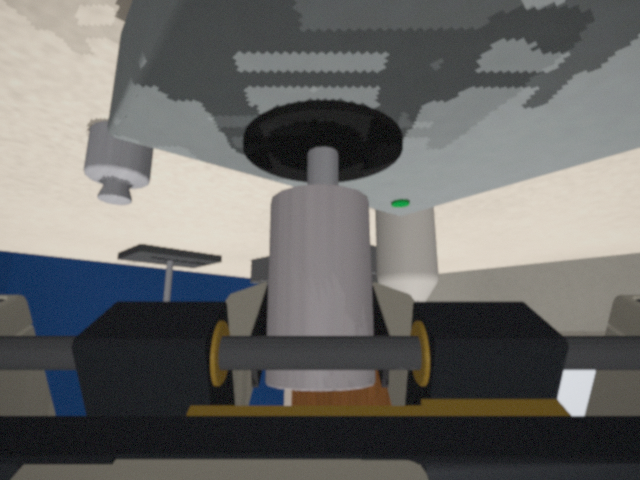

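```bash
python3 -m pendant '[[[0.0087,0,0.005],[0,0,0],0.03],[[0.0087,0,0.005],[0,0,0],0.03],[[0,0,0],[0,0,0],0.03],[[0,0,0],[0,0,0],0.03]]' 30
python3 -m pendant '[[[0.0017,0,0.001],[0,0,0],0.03],[[0,0,0],[0,0,0],0.03],[[0,0,0],[0,0,0],0.03]]' 30
python3 -m pendant '[[[0.0017,0,0.001],[0,0,0],0.03],[[0,0,0],[0,0,0],0.03],[[0,0,0],[0,0,0],0.03]]' 30
```

```text
clock: 10.92
position: [0.535, 0.341, 0.11]
ee_rot: [-2.245, 0.93, 1.297]
force: [-1.0, 0.1, -1.9]
width: 0.474
clock: 11.3
position: [0.5351, 0.3411, 0.1082]
ee_rot: [-2.245, 0.93, 1.297]
force: [0.9, -0.4, -1.1]
width: 0.476
clock: 11.68
position: [0.5348, 0.3415, 0.108]
ee_rot: [-2.244, 0.928, 1.298]
force: [-0.6, -2.3, 8.2]
width: 0.476
```

```bash
python3 -m pendant '[[[-0.001,0,-0.0006],[0,0,0],0.065],[[0,0,0],[0,0,0],0.065],[[0,0,0],[0,0,0],0.065],[[0,0,0],[0,0,0],0.065]]'
python3 - <<'E'
from vert import *
st=arm.observe();cur=(st['position'],R.from_rotvec(st['ee_rot'])); im,d=arm.get_image("wrist");  cv2.imwrite("pics/h_wrist.png",im[:,:,::-1])
vv,uu=np.mgrid[:480,:640]; m=(uu>272)&(uu<370)&(vv>188)&(vv<330)
print(vfit("wrist",d,st,np.array([.547,.328,.102]),m), st['force'])
E
```

```text
clock: 12.18
position: [0.535, 0.341, 0.1072]
ee_rot: [-2.245, 0.93, 1.297]
force: [-0.4, 0.3, -0.3]
width: 0.708
(array([ 0.5469,  0.3296, -0.0026, -0.0021]), array([-0.15, -0.12]), np.float64(0.9986776373787835), np.int64(13594), array([0.0643, 0.118 ])) [-0.42198619  0.25708558 -0.32685436]
```

View pics/h_wrist.png

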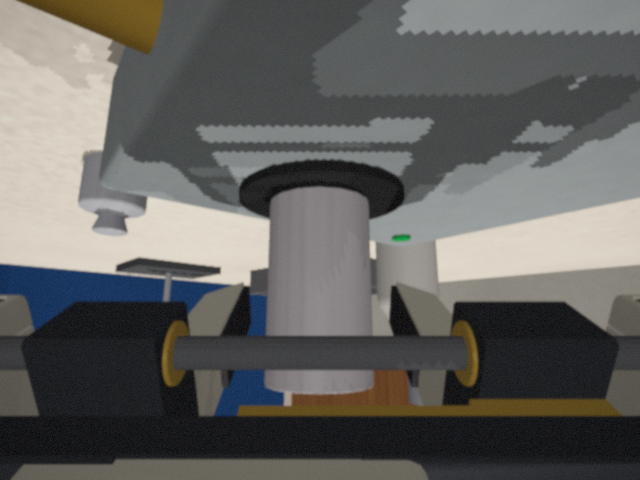

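```bash
python3 -m pendant '[[[0,0,-0.02],[0,0,0],0.065],[[0,0,-0.04],[0,0,0],0.065],[[0,0,-0.04],[0,0,0],0.065],[[0,0,-0.05],[0,0,0],0.065],[[0,0,0],[0,0,0],0.065],[[0,0,0],[0,0,0],0.065]]'
python3 - <<'E'
from vert import *
st=arm.observe(); print(st['joints'].round(2)); im,d=arm.get_image("wrist");  cv2.imwrite("pics/i_wrist.png",im[:,:,::-1])
im2,d2=arm.get_image("top"); cv2.imwrite("pics/i_top.png",im2[:,:,::-1]); np.save("pics/i_top.npy",d2)
C=cloud("wrist",d,st)
vv,uu=np.mgrid[:480,:640]
print(vfit("wrist",d,st,np.array([.547,.328,.102]),(C[...,2]>.07)&(C[...,2]<.138)))
m=(np.hypot(C[...,0]-.547,C[...,1]-.328)<.018)&(C[...,2]>.12);print(np.median(C[m][:,2]))
E
```

```text
clock: 12.98
position: [0.6264, 0.2493, 0.1818]
ee_rot: [-2.245, 0.93, 1.298]
force: [-0.5, -0.2, -1.1]
width: 0.71
[ 0.08  1.05 -0.4   1.02 -0.5   1.74 -2.52]
(array([ 5.468e-01,  3.296e-01, -1.900e-03,  1.000e-04]), array([-0.11,  0.  ]), np.float64(1.0), np.int64(4655), array([0.0707, 0.1373]))
0.14047186810829634
```

View pics/i_wrist.png

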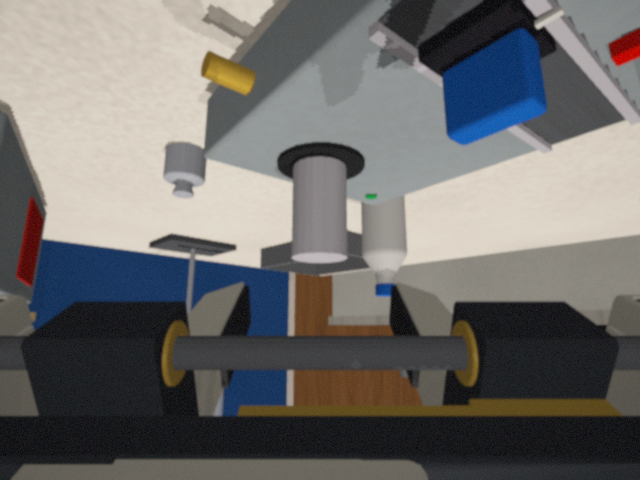

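View pics/i_top.png

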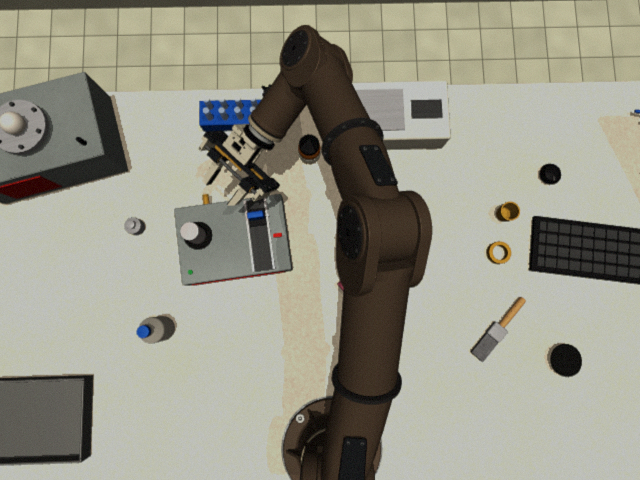

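```bash
python3 - <<'E'
from vert import *
st=arm.observe(); im,d=arm.get_image("wrist"); C=cloud("wrist",d,st)
I=im.astype(int); vv,uu=np.mgrid[:480,:640]
blue=(I[...,2]>I[...,0]+50)&(uu>420)&(uu<560)&(vv<160)&(d>0)
top=cloud("top",np.load("pics/td.npy")); It=cv2.imread("pics/a_top.png")[:,:,::-1].astype(int)
bt=(It[...,2]>It[...,0]+40)&(np.abs(np.arange(640)[None]-256)<20)&(np.abs(np.arange(480)[:,None]-216)<15)
ang=np.radians(6.63); c0=np.array([.5364,.243])
Rm=np.array([[np.cos(ang),np.sin(ang)],[-np.sin(ang),np.cos(ang)]])
for n,P in [("wrist",C[blue]),("top",top[bt])]:
    zt=np.percentile(P[:,2],97); T=P[P[:,2]>zt-.006]; s=(T[:,:2]-c0)@Rm.T
    mid=(np.percentile(s,2,axis=0)+np.percentile(s,98,axis=0))/2
    print(n,len(P),"ztop",zt.round(4),"station coords mid",mid.round(4),"span",np.ptp(s,axis=0).round(4),"world",(c0+Rm.T@mid).round(4))
    sa=(P[:,:2]-c0)@Rm.T; print("  x range of all",np.percentile(sa,[1,99],axis=0).round(4).tolist())
red=(I[...,0]>150)&(I[...,1]<70)&(uu>560)&(vv<90)&(d>0); P=C[red]; s=(P[:,:2]-c0)@Rm.T; print("red",np.percentile(s,[2,98],axis=0).round(4).tolist(),P[:,2].max().round(3),len(P))
rt=(It[...,0]>It[...,1]+60)&(np.abs(np.arange(640)[None]-278)<8)&(np.abs(np.arange(480)[:,None]-235)<6); P=top[rt]; s=(P[:,:2]-c0)@Rm.T; print("red top",s.mean(0),np.ptp(s,axis=0),len(P))
wh=(I.min(2)>140)&(uu>530)&(uu<566)&(vv<30)&(d>0);P=C[wh]; s=(P[:,:2]-c0)@Rm.T; print("white ptr", np.percentile(s,[2,98],axis=0).round(4).tolist(),len(P),np.median(P[:,2]))
# goal pose and IK
r0=R.from_rotvec(st['ee_rot']); sx=np.array([np.cos(ang),np.sin(ang),0])
for sg in (1,-1):
    rf=frame(np.array([0,0,-1.]),sg*sx); pf=np.array([.59,.177,.30]); q,e,er=ik(pf,rf,st['joints'],w=.05); print(sg,q.round(2),e,er,delta(pf,rf))
    q2=ik(pf-[.05,.006,.22],rf,q,w=.05); print("   ",q2[0].round(2),q2[1])
E
```

```text
wrist 8499 ztop 0.1065 station coords mid [ 0.0474 -0.0734] span [0.0168 0.039 ] world [0.5919 0.1756]
  x range of all [[0.0406, -0.0921], [0.0547, -0.0544]]
top 106 ztop 0.1085 station coords mid [ 0.0449 -0.071 ] span [0.015  0.0379] world [0.5892 0.1777]
  x range of all [[0.0375, -0.0903], [0.0613, -0.0514]]
red [[-0.0112, -0.1168], [-0.002, -0.1078]] 0.07 286
red top [-0.00761869 -0.11709378] [0.01085967 0.02088861] 33
white ptr [[0.0315, -0.1034], [0.0553, -0.0948]] 616 0.0665439330381886
1 [ 0.21  0.54 -0.95  1.43  0.44  1.4  -0.63] 9.511433514959876e-05 0.0006701539614001946 (array([-0.0894,  0.0768, -0.0817]), array([ -72.52,   25.24, -125.22]), np.float64(146.9))
    [ 0.18  0.67 -0.86  1.83  0.62  0.94 -0.84] 5.969596437310112e-05
-1 [-1.08  0.65  1.3   1.54 -0.66  1.45 -2.72] 0.008340944198929522 0.056424982873800655 (array([-0.0894,  0.0768, -0.0817]), array([20.11, 57.79, 34.8 ]), np.float64(70.4))
    [-1.12  0.81  1.17  1.93 -0.89  1.04 -2.57] 5.703450087169092e-05
```

```bash
python3 - <<'E'
from vert import *
from scipy.spatial.transform import Slerp
st=arm.observe(); r0=R.from_rotvec(st['ee_rot']);p0=st['position']
ang=np.radians(6.63); sx=np.array([np.cos(ang),np.sin(ang),0]); rf=frame(np.array([0,0,-1.]),sx)
print("up in tool",r0.inv().apply([0,0,1]).round(3))
q=st['joints']
for k in range(3): q,e,er=ik(p0+[-.02*(k+1),0,.05*(k+1)],r0,q,w=.05)
p1=p0+[-.06,0,.15]; print(q.round(2),e, r0.inv().apply(p1-p0).round(4)); pf=np.array([.57,.176,.32])
d,v,_=delta(pf,rf,cur=(p1,r0)); 
# alternative: the long-way? use two-stage: first untilt to vertical keeping, then yaw
v=np.degrees((r0.inv()*rf).as_rotvec())
N=15; dr=R.from_rotvec(np.radians(v)/N); M=sum((dr**k).as_matrix() for k in range(N)); t=np.linalg.solve(M,r0.inv().apply(pf-p1))
print("row",t.round(4),(v/N).round(2))
p,r=p1,r0
for k in range(N):
    p=p+r.apply(t);r=r*dr;q,e,er=ik(p,r,q,w=.05);print(p.round(3),r.as_matrix()[:,2].round(2),q.round(2),round(e,4),round(er,3))
E
```

```text
up in tool [-0.867 -0.001 -0.498]
[ 0.11  0.82 -0.44  1.13 -0.57  1.8  -2.62] 4.62484823018228e-06 [-0.1513  0.0423 -0.0379]
row [-0.0021  0.0061  0.0004] [-4.83  1.68 -8.35]
[0.56  0.247 0.333] [-0.66  0.54 -0.53] [ 0.09  0.84 -0.47  1.07 -0.5   1.87 -2.51] 0.0 0.0
[0.555 0.242 0.334] [-0.69  0.46 -0.56] [ 0.06  0.85 -0.5   1.02 -0.43  1.92 -2.4 ] 0.0 0.0
[0.551 0.238 0.335] [-0.7   0.38 -0.6 ] [ 0.04  0.85 -0.52  0.98 -0.35  1.96 -2.28] 0.0 0.0
[0.548 0.232 0.335] [-0.7   0.31 -0.64] [ 0.09  0.89 -0.75  0.95 -0.17  1.98 -2.24] 0.0007 0.003
[0.545 0.226 0.334] [-0.69  0.23 -0.69] [ 0.07  0.86 -0.76  0.97 -0.09  1.98 -2.09] 0.0036 0.017
[0.543 0.22  0.333] [-0.66  0.16 -0.74] [ 0.01  0.81 -0.64  0.99 -0.09  1.98 -1.87] 0.0041 0.019
[0.542 0.214 0.332] [-0.62  0.1  -0.78] [-0.07  0.76 -0.51  1.   -0.08  1.98 -1.66] 0.0018 0.008
[0.542 0.207 0.331] [-0.56  0.04 -0.83] [-0.07  0.74 -0.54  1.02  0.    1.96 -1.52] 0.0 0.0
[0.544 0.201 0.329] [-0.5  -0.   -0.87] [-0.07  0.7  -0.58  1.06  0.08  1.91 -1.38] 0.0 0.0
[0.546 0.196 0.327] [-0.42 -0.03 -0.91] [-0.05  0.66 -0.62  1.12  0.14  1.85 -1.25] 0.0 0.0
[0.549 0.19  0.325] [-0.34 -0.05 -0.94] [-0.03  0.62 -0.66  1.18  0.2   1.77 -1.11] 0.0 0.0
[0.554 0.185 0.324] [-0.26 -0.06 -0.96] [ 0.01  0.58 -0.7   1.24  0.25  1.69 -0.98] 0.0 0.0
[0.558 0.181 0.322] [-0.17 -0.05 -0.98] [ 0.05  0.53 -0.74  1.31  0.29  1.6  -0.85] 0.0 0.0
[0.564 0.178 0.321] [-0.08 -0.03 -1.  ] [ 0.1   0.49 -0.79  1.38  0.32  1.5  -0.71] 0.0 0.0
[0.57  0.176 0.32 ] [-0.  0. -1.] [ 0.17  0.45 -0.84  1.45  0.34  1.39 -0.57] 0.0 0.0
```

```bash
python3 -m pendant '[[[-0.05,0.014,-0.0126],[0,0,0],0.065],[[-0.05,0.014,-0.0126],[0,0,0],0.065],[[-0.05,0.014,-0.0126],[0,0,0],0.065],[[0,0,0],[0,10,0],0.065],[[0,0,0],[0,10,0],0.065],[[0,0,0],[0,10,0],0.065],[[0,0,0],[0,10,0],0.065],[[0,0,0],[0,10,0],0.065],[[0,0,0],[0,10,0],0.065]]'
python3 - <<'E'
from kin import *
st=arm.observe(); print(st['joints'].round(2)); print(R.from_rotvec(st['ee_rot']).as_matrix().round(3))
E
```

```text
clock: 14.25
position: [0.5657, 0.2516, 0.3276]
ee_rot: [-2.875, 1.186, 0.129]
force: [-0.2, 0.7, -0.7]
width: 0.704
[-0.57  0.39  0.17  1.4  -0.15  1.39 -2.74]
[[ 0.706 -0.705 -0.066]
 [-0.703 -0.709  0.058]
 [-0.088  0.005 -0.996]]
```

```bash
python3 -m pendant '[[[0,0,0],[0,0,-9.5],0.065],[[0,0,0],[0,0,-9.5],0.065],[[0,0,0],[0,0,-9.5],0.065],[[0,0,0],[0,0,-9.5],0.065],[[0,0,0],[0,0,-9.5],0.065],[[0,0,0],[0,0,-9.5],0.065],[[0,0,0],[0,0,-9.5],0.065],[[0,0,0],[0,0,-9.5],0.065],[[0,0,0],[0,0,-9.5],0.065],[[0,0,0],[0,0,-9.5],0.065]]'
python3 - <<'E'
from kin import *
st=arm.observe(); print(st['joints'].round(2)); print(R.from_rotvec(st['ee_rot']).as_matrix().round(3))
ang=np.radians(6.63); sx=np.array([np.cos(ang),np.sin(ang),0]); rf=frame(np.array([0,0,-1.]),sx)
print(delta(np.array([.5905,.1767,.25]),rf))
E
```

```text
clock: 15.5
position: [0.5659, 0.2509, 0.3261]
ee_rot: [-2.767, -1.302, 0.059]
force: [0.9, 0.2, 0.0]
width: 0.71
[-0.34  0.4  -0.17  1.38 -0.02  1.4  -1.19]
[[ 0.638  0.767 -0.07 ]
 [ 0.77  -0.635  0.059]
 [ 0.    -0.091 -0.996]]
(array([-0.0415,  0.0729,  0.0697]), array([ -4.95,  -2.13, -46.21]), np.float64(46.5))
```

```bash
python3 -m pendant '[[[-0.021,0.0365,0.02],[0,0,0],0.065],[[-0.0205,0.0364,0.02],[0,0,0],0.065],[[0,0,0],[-1,-0.4,-9.25],0.065],[[0,0,0],[-1,-0.4,-9.25],0.065],[[0,0,0],[-1,-0.4,-9.25],0.065],[[0,0,0],[-1,-0.4,-9.25],0.065],[[0,0,0],[-1,-0.4,-9.2],0.065],[[0,0,0],[0,0,0],0.065],[[0,0,0],[0,0,0],0.065]]'
python3 - <<'E'
from vert import *
st=arm.observe(); print(st['joints'].round(2)); im,d=arm.get_image("wrist"); C=cloud("wrist",d,st); cv2.imwrite("pics/j_wrist.png",im[:,:,::-1])
ang=np.radians(6.63); sx=np.array([np.cos(ang),np.sin(ang),0]); rf=frame(np.array([0,0,-1.]),sx)
print(delta(np.array([.5905,.1767,.25]),rf))
c0=np.array([.5364,.243]);Rm=np.array([[np.cos(ang),np.sin(ang)],[-np.sin(ang),np.cos(ang)]])
I=im.astype(int); loc=(abs(C[...,0]-.55)<.12)&(abs(C[...,1]-.17)<.12)&(d>0)
for n,m in [("blue",(I[...,2]>I[...,0]+50)&loc),("red",(I[...,0]>120)&(I[...,1]<70)&loc)]:
    P=C[m]; s=(P[:,:2]-c0)@Rm.T; print(n,len(P),np.percentile(s,[1,50,99],axis=0).round(4).tolist(),np.percentile(P[:,2],[2,98]).round(4))
    if n=="blue":
        T=P[:,2]>np.percentile(P[:,2],97)-.005; print("  top face",np.percentile(s[T],[1,99],axis=0).round(4).tolist())
E
```

```text
clock: 16.62
position: [0.5928, 0.1744, 0.28]
ee_rot: [2.102, 2.335, 0.004]
force: [0.1, -0.8, -1.1]
width: 0.707
[-0.16  0.41 -0.3   1.49  0.12  1.26 -0.38]
(array([ 0.0026, -0.0023,  0.03  ]), array([ 0.12, -0.09, -0.58]), np.float64(0.6))
blue 797 [[0.0373, -0.09], [0.0453, -0.0685], [0.0529, -0.052]] [0.0794 0.1073]
  top face [[0.0373, -0.0899], [0.0529, -0.0526]]
red 182 [[-0.0125, -0.1275], [-0.0078, -0.1173], [-0.0032, -0.1069]] [0.0671 0.0705]
```

View pics/j_wrist.png

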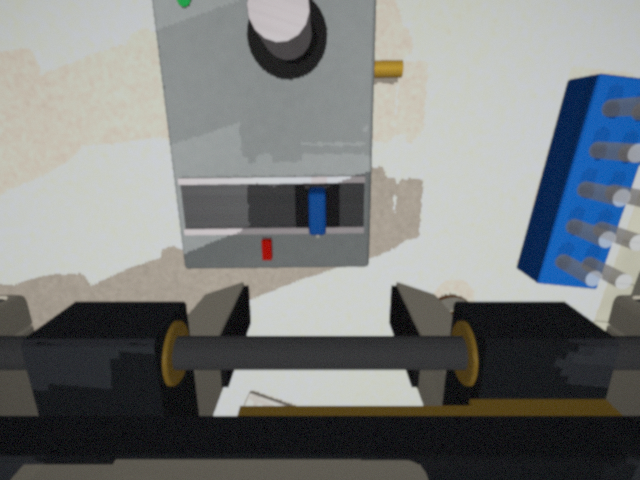

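```bash
python3 -m pendant '[[[0.0037,-0.003,0],[0.1,-0.1,-0.6],0.065],[[0,0,0.05],[0,0,0],0.065],[[0,0,0.05],[0,0,0],0.065],[[0,0,0.05],[0,0,0],0.065],[[0,0,0.03],[0,0,0],0.065],[[0,0,0],[0,0,0],0.065],[[0,0,0],[0,0,0],0.065]]'
python3 - <<'E'
from kin import *
ang=np.radians(6.63); sx=np.array([np.cos(ang),np.sin(ang),0]); rf=frame(np.array([0,0,-1.]),sx)
print(delta(np.array([.5894,.1777,.077]),rf))
im,d=arm.get_image("wrist"); cv2.imwrite("pics/k_wrist.png",im[:,:,::-1])
E
```

```text
clock: 17.55
position: [0.5908, 0.1782, 0.1015]
ee_rot: [2.085, 2.348, 0.003]
force: [0.2, 0.1, 0.0]
width: 0.707
(array([-0.0003, -0.0015,  0.0245]), array([ 0.15, -0.02,  0.16]), np.float64(0.2))
```

View pics/k_wrist.png

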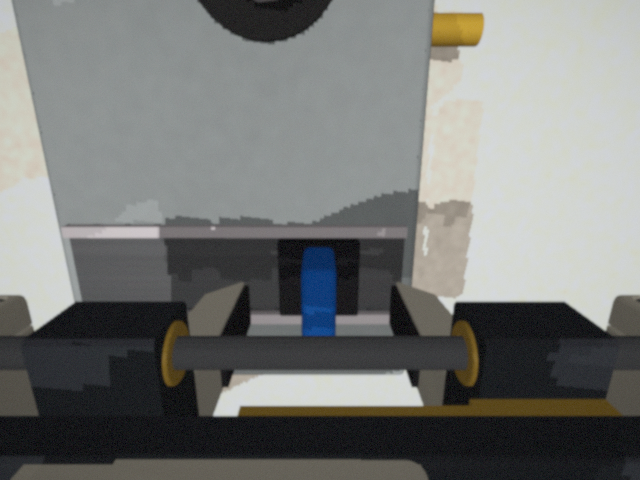

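Tab is centred between the fingers (318,290). Lower and close.

```bash
python3 -m pendant '[[[0,-0.0015,0.015],[0,0,0],0.065],[[0,0,0.009],[0,0,0],0.065],[[0,0,0],[0,0,0],0.065],[[0,0,0],[0,0,0],0.005],[[0,0,0],[0,0,0],0.005],[[0,0,0],[0,0,0],0.005],[[0,0,0],[0,0,0],0.005],[[0,0,0],[0,0,0],0.005],[[0,0,0],[0,0,0],0.005],[[0,0,0],[0,0,0],0.005]]' 40
python3 - <<'E'
from kin import *
im,d=arm.get_image("wrist"); cv2.imwrite("pics/l_wrist.png",im[:,:,::-1])
im,d=arm.get_image("top"); cv2.imwrite("pics/l_top.png",cv2.resize(im[170:310,160:310,::-1],None,fx=4,fy=4))
im,d=arm.get_image("side"); cv2.imwrite("pics/l_side.png",cv2.resize(im[230:380,200:360,::-1],None,fx=4,fy=4))
E
```

```text
clock: 18.85
position: [0.5893, 0.1775, 0.0763]
ee_rot: [2.085, 2.348, 0.003]
force: [4.0, 0.5, -2.9]
width: 0.171
```

View pics/l_wrist.png

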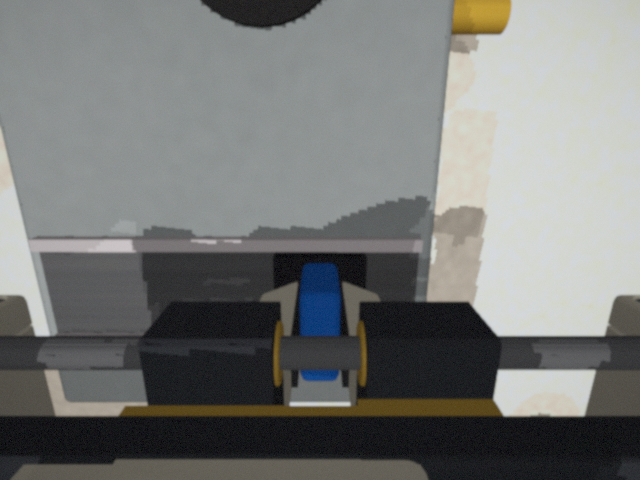

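View pics/l_top.png

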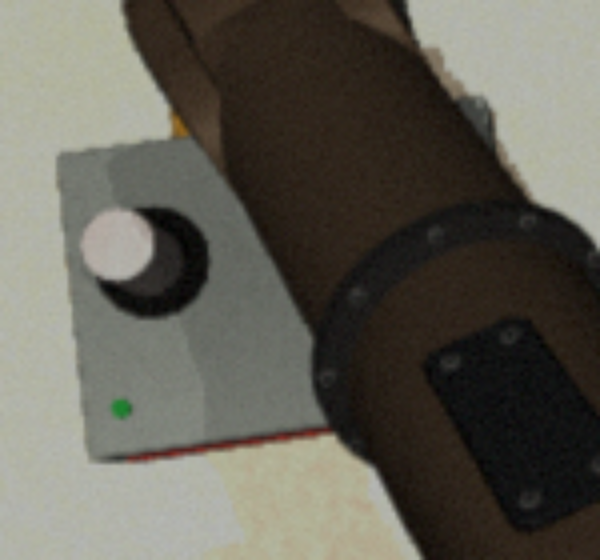

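View pics/l_side.png

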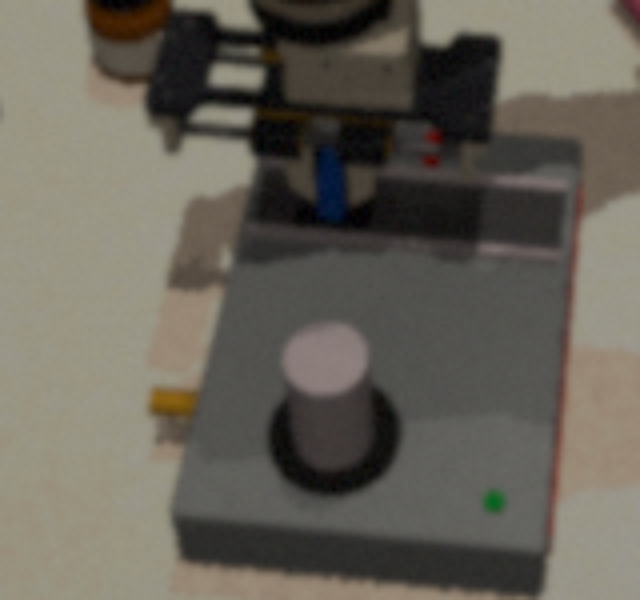

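```bash
python3 - <<'E'
import cv2
for n,(u0,v0,u1,v1) in {"b":(0,130,170,290),"i":(500,0,640,80),"j":(180,160,380,275)}.items():
    im=cv2.imread(f"pics/{n}_wrist.png")[v0:v1,u0:u1]
    k=min(800/(u1-u0),600/(v1-v0)); cv2.imwrite(f"pics/z_{n}.png",cv2.resize(im,None,fx=k,fy=k,interpolation=cv2.INTER_CUBIC)); print(n,k)
E
```

```text
b 3.75
i 5.714285714285714
j 4.0
```

View pics/z_b.png

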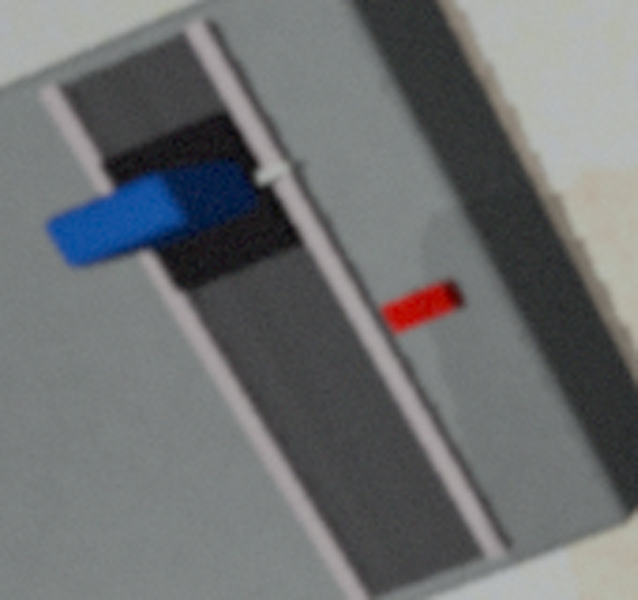

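View pics/z_i.png

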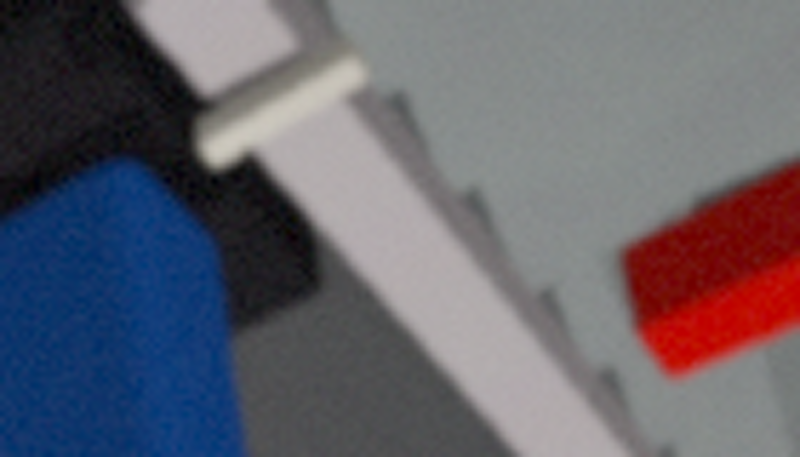

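View pics/z_j.png

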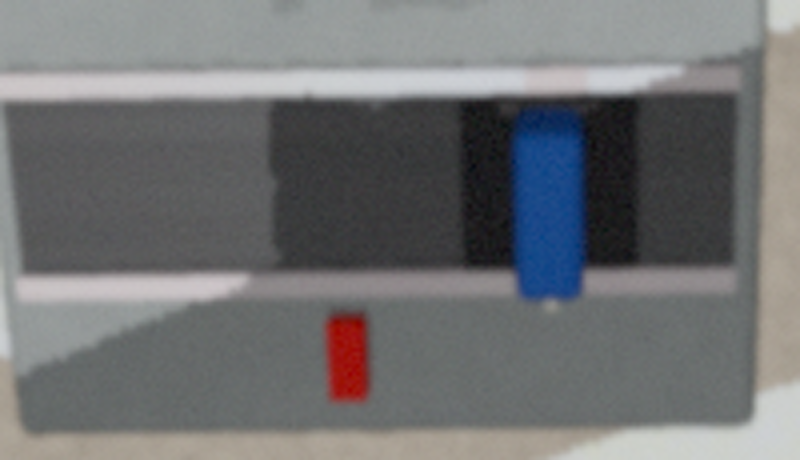

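```bash
python3 - <<'E'
from kin import *
ang=np.radians(6.63); c0=np.array([.5364,.243]);Rm=np.array([[np.cos(ang),np.sin(ang)],[-np.sin(ang),np.cos(ang)]])
poses={"b":([.4991,-.1204,.3468],[3.1167,-.3939,.0002]),"j":([.5928,.1744,.28],[2.102,2.335,.004]),"i":([.6264,.2493,.1818],[-2.245,.93,1.298])}
pts={"b":((76,175.9),(103.5,214.8)),"j":((317.75,236.25),(266.75,239.5)),"i":((563.4,11.4),None)}
for n,(p,r) in poses.items():
    st=dict(position=np.array(p),ee_rot=np.array(r))
    for z in (.065,.0695):
        a=[ (Rm@(onz("wrist",*q,z,st)[:2]-c0)).round(4) for q in pts[n] if q]; print(n,z,a)
f={}
s=arm.observe(); print((Rm@(s['position'][:2]-c0)).round(4))
E
```

```text
b 0.065 [array([ 0.0451, -0.0993]), array([-0.007 , -0.1053])]
b 0.0695 [array([ 0.0446, -0.1022]), array([-0.0069, -0.1082])]
j 0.065 [array([ 0.0456, -0.1044]), array([-0.0074, -0.1073])]
j 0.0695 [array([ 0.0457, -0.103 ]), array([-0.0067, -0.106 ])]
i 0.065 [array([ 0.0408, -0.1029])]
i 0.0695 [array([ 0.0465, -0.1043])]
[ 0.0447 -0.0712]
```

```bash
python3 -m pendant '[[[0,-0.0075,0],[0,0,0],0.005],[[0,-0.0075,0],[0,0,0],0.005],[[0,-0.0075,0],[0,0,0],0.005],[[0,-0.0075,0],[0,0,0],0.005],[[0,-0.0075,0],[0,0,0],0.005],[[0,-0.0075,0],[0,0,0],0.005],[[0,-0.0075,0],[0,0,0],0.005],[[0,0,0],[0,0,0],0.005],[[0,0,0],[0,0,0],0.005],[[0,0,0],[0,0,0],0.005]]' 40
python3 - <<'E'
from vert import *
ang=np.radians(6.63); c0=np.array([.5364,.243]);Rm=np.array([[np.cos(ang),np.sin(ang)],[-np.sin(ang),np.cos(ang)]])
s=arm.observe(); print((Rm@(s['position'][:2]-c0)).round(4),s['force'],s['width'])
for n in ["wrist","side","top"]:
    im,d=arm.get_image(n); cv2.imwrite(f"pics/m_{n}.png",im[:,:,::-1]); C=cloud(n,d,s)
    if n=="side": cv2.imwrite("pics/m_sidec.png",cv2.resize(im[230:380,200:360,::-1],None,fx=4,fy=4))
    I=im.astype(int); m=(I[...,2]>I[...,0]+40)&(d>0)&(abs(C[...,0]-.54)<.05)&(abs(C[...,1]-.17)<.04)&(C[...,2]>.075)
    if m.sum()>5:
        P=C[m]; q=(P[:,:2]-c0)@Rm.T; print(n,m.sum(),np.percentile(q,[2,50,98],axis=0).round(4).tolist(),P[:,2].max())
    m=(np.hypot(C[...,0]-.547,C[...,1]-.329)<.03)&(C[...,2]>.12)&(C[...,2]<.16)&(d>0)
    if m.sum()>20: print(" cup top",n,m.sum(),C[m].mean(0).round(4),np.median(C[m][:,2]).round(4))
E
```

```text
clock: 20.25
position: [0.5379, 0.1714, 0.0763]
ee_rot: [2.085, 2.347, 0.005]
force: [8.7, 1.0, -6.9]
width: 0.172
[-0.0068 -0.0713] [ 8.67924063  0.96092223 -6.93866851] 0.17187943324834418
wrist 3146 [[-0.0148, -0.0891], [-0.0071, -0.0569], [0.0003, -0.0517]] 0.15929051567109292
side 78 [[-0.0117, -0.0751], [-0.0068, -0.0561], [-0.0013, -0.0528]] 0.10938187966688229
 cup top side 421 [0.5456 0.3315 0.1373] 0.1394
 cup top top 289 [0.545  0.3288 0.1385] 0.1392
```

View pics/m_sidec.png

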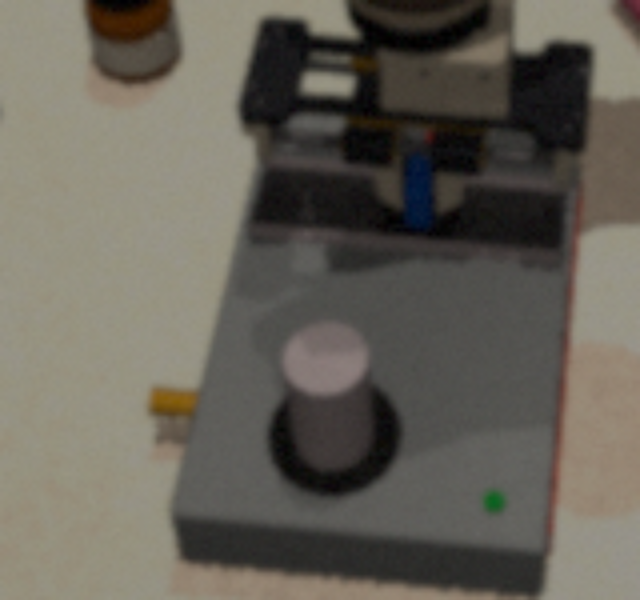

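View pics/m_wrist.png

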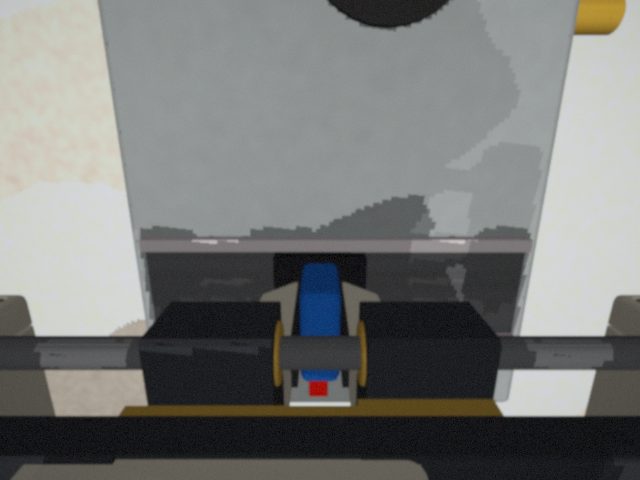

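```bash
python3 -m pendant '[[[0,-0.0007,0],[0,0,0],0.005],[[0,0,0],[0,0,0],0.005],[[0,0,0],[0,0,0],0.005],[[0,0,0],[0,0,0],0.005],[[0,0,0],[0,0,0],0.005],[[0,0,0],[0,0,0],0.005],[[0,0,0],[0,0,0],0.005],[[0,0,0],[0,0,0],0.005]]' 40
python3 - <<'E'
from vert import *
ang=np.radians(6.63); c0=np.array([.5364,.243]);Rm=np.array([[np.cos(ang),np.sin(ang)],[-np.sin(ang),np.cos(ang)]])
s=arm.observe(); print((Rm@(s['position'][:2]-c0)).round(4),s['force'].round(1),s['width'],np.abs(s['dq']).max())
im,d=arm.get_image("wrist"); I=im.astype(int); C=cloud("wrist",d,s)
vv,uu=np.mgrid[:480,:640]; m=(I[...,0]>120)&(I[...,1]<70)&(vv>375)&(vv<402)
b=(I[...,2]>I[...,0]+40)&(vv>265)&(vv<330)&(abs(uu-320)<30)
print("red px",uu[m].mean(),"mark",(Rm@(onz("wrist",uu[m].mean(),vv[m].mean(),.068,s)[:2]-c0)).round(4)); q=(C[b][:,:2]-c0)@Rm.T; print("tab",np.percentile(q,[2,98],axis=0).mean(0).round(4))
for n in["top"]:
    im,d=arm.get_image(n)
    for k in ["flask","jar","weight","collar","brush","brass_cup"]:
        r=arm.look_for(n,k)[:1]; print(k,[ (round(x['conf'],2),np.round(x['rect'])) for x in r])
E
```

```text
clock: 21.4
position: [0.5372, 0.1713, 0.0763]
ee_rot: [2.085, 2.347, 0.005]
force: [9.5, 1.2, -6.7]
width: 0.172
[-0.0074 -0.0713] [ 9.5  1.2 -6.7] 0.17202594432347754 0.001950906929501592
red px 319.2600732600733 mark [-0.0078 -0.124 ]
tab [-0.0078 -0.0591]
flask [(0.65, array([155., 331.,  41.,  28.]))]
jar [(0.71, array([509., 212.,  23.,  16.]))]
weight [(0.73, array([132., 226.,  24.,  17.]))]
collar [(0.9, array([497., 256.,  26.,  20.]))]
brush [(0.61, array([499., 330.,  51.,  70.]))]
brass_cup [(0.94, array([509., 212.,  24.,  18.]))]
```

```bash
python3 -c "
from cell import arm
print(arm.sign_off())"
```

```text
the job is handed in; nothing more can be done
None
```

I set the cup mouth down over the peg and let go of it. I then pulled the valve slide out to the mark and handed the job in while still holding the handle, at about 21.5 s of the 64 s allowed.

**Cup:** After release it was within 0.2° of vertical and about 2 mm off the peg's axis. Its top measured 0.1405 m high, against 0.140 m when fully seated. After the pull, rougher readings from the top and side cameras (0.139 m) still showed it in place.

**Valve:** The handle is gripped at 40 N, and the arm read about 9.5 N of spring pull with nothing moving. The fingers hide the pointer tip, so I could not check it against the mark directly. From its home position in three earlier pictures and the distance pulled (about 52 mm), it should be within about 1 mm of the middle of the mark. The last wrist picture puts the tab and the mark at the same place (both −7.8 mm along the station).

**Other things on the bench:**
- The flask, weight, collar, brush and brass cup showed in the last top picture where they started.
- The last search for the jar returned the brass cup instead, so I have no final reading of it there. It was at its starting place in a picture taken just before the valve grasp.
- The arm sensor read about 7 N downward while holding the handle. I did not find the cause.
- One joint (joint 7) reached its range limit, −2.74 rad, while the arm was re-orienting for the valve. I turned it straight back.

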